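# Load the shaker and bolt its spring gate

### The job

Push the vial rack on the shaker's deck fully home, its long side against the back stop and its end against the side stop. Swing the spring gate shut in front of it and, holding it shut against its spring, push the bolt by its tab fully into the keeper, so that the gate stays shut when you let go. Leave the bottle, the beaker and the jar beside the shaker alone.

Things in the scene. Friction and masses are not known exactly. Their poses are not given: they have to be found in the camera images.
- shaker: Bench shaker, fixed: white housing under a 320 x 260 mm grey deck whose top is 70 mm above the bench. Origin: under its centre, at bench height. Its x runs along the shut gate from the keeper end (-x) to the hinge end (+x); its y from the gate's outer side (-y) to the back stop (+y). 'Over the deck' below means above the deck's top.
- back_stop (a point): Middle of the top edge of the back stop's face: a steel bar 30 mm high, 145 mm long along the shaker's x, face at shaker y = +85 mm.
- side_stop (a point): Middle of the top edge of the side stop's face: a steel bar 30 mm high, 66 mm long along the shaker's y, at the hinge end, face at shaker x = +85 mm.
- rack: Loose white vial rack, 110 (x) x 70 (y) x 30 mm, eight capped vials reaching 46 mm above its underside, about 0.35 kg, standing on the deck. Origin: centre of its underside. Fully home, its origin is at x = +30, y = +50 mm in the shaker's frame, square with it. The shut gate stands 5 mm in front of the home rack.
- gate (a joint): Hinge angle, rad: 0 = shut (end stop), 1.2 = sprung open (end stop; starts there); opening is anticlockwise from above, the tip swinging to the shaker's -y. The spring drives it open: 0.95 N m at shut, 0.35 at open. Upright aluminium bar, 10 mm thick, 200 mm long, 6 to 34 mm over the deck; shut, it runs from the hinge along the shaker's -x, centreline at shaker y = +5 mm.
- bolt (a joint): Travel along the gate, away from the hinge, m: 0 = withdrawn, 0.032 = fully thrown; starts at 0 to 0.004. A 10 x 10 mm steel bar on the gate's top edge, 34 to 44 mm over the deck; stays where left (2 N friction). Its tip meets the keeper's mouth after 10 mm and is 22 mm inside when fully thrown. Thrown before the gate is shut, it runs against the keeper and blocks the gate.
- gate_hinge (a point): Point on the gate's vertical hinge axis, at the deck's top; at x = +115, y = +5 mm in the shaker's frame.
- gate_tip (a point): Middle of the top edge of the gate's free end, 200 mm from the hinge axis; moves with the gate.
- bolt_tab (a point): Middle of the bolt's tab: upright steel plate, 6 mm thick along the gate, 9 to 53 mm over the deck, standing out 38 mm from the gate's outer face; this point is 20 mm out. Its centre is 125 mm from the hinge axis along the gate when withdrawn, 157 mm when thrown. Push it from its hinge side with something that also presses on the gate's outer face, or pinch it.
- keeper_slot (a point): Middle of the keeper's slot, 39 mm over the deck: two fixed steel posts at the gate's free end, each 22 (x) x 12 (y) x 48 mm, with an 18 mm slot between them for the bolt, open at the top and at both ends along x. Shaker frame: x = -109, y = +5 mm.
- amber_bottle: Amber glass bottle with a black cap, 60 mm across, 150 mm tall, on the bench; leave alone. Origin: centre of its foot.
- beaker: Glass beaker, 70 mm across, 90 mm tall, on the bench; leave alone. Origin: centre of its foot.
- jar: White plastic jar, 60 mm across, 65 mm tall, on the bench; leave alone. Origin: centre of its foot.

How it is judged (in metres and radians):
At the end, for the whole second after the job is handed in: The rack stands on the deck within 5 mm of the side stop and 6 mm of the back stop, square within 0.07 rad; the gate is shut within 0.05 rad with the bolt thrown more than 22 mm (at least 12 mm inside the keeper), at rest and held by the bolt alone (x of rack in the frame of shaker between 0.025 and 0.036 m and y of rack in the frame of shaker between 0.044 and 0.056 m and z of rack in the frame of shaker below 0.076 m and angle between the x axis of rack and the x axis of shaker, either way round below 0.07 rad and angle between rack's own z axis and vertical below 0.06 rad and value of joint gate below 0.05 rad and value of joint bolt above 0.022 m and velocity of joint gate between -0.05 and 0.05 rad/s and linear speed of rack below 0.02 m/s); the robot touches nothing.
It fails at once if the amber bottle is moved more than 30 mm or tipped (distance of amber_bottle from where it was at the start of the episode above 0.03 m or angle between amber_bottle's own z axis and vertical above 0.4 rad).
It fails at once if the beaker is moved more than 30 mm or tipped (distance of beaker from where it was at the start of the episode above 0.03 m or angle between beaker's own z axis and vertical above 0.4 rad).
It fails at once if the jar is moved more than 30 mm or tipped (distance of jar from where it was at the start of the episode above 0.03 m or angle between jar's own z axis and vertical above 0.4 rad).
It fails at once if the vial rack is tipped over (angle between rack's own z axis and vertical above 0.5 rad).
It also fails if it takes over 61 s, if anything falls off the work surface, if the arm or the gripper's body presses on something with over 40 N, if the wrist force passes 120 N, or if a joint passes its speed limit or range.

### The arm

A 6-joint arm with a two-finger parallel gripper is mounted at the origin on the work surface. World frame = base frame: x ahead of the robot, y to its left, z up, the work surface at z = 0. Lengths are in mm, angles in rad, forces in N, time in s.
With the tool pointing down it reaches from about 350 to 875 mm from the base axis. Payload 4.2 kg.
Tool frame: the origin (TCP) lies on the centre line of the jaws, within the pads' length; the fingertips stand 14 mm ahead of it and the grasp point (between the pads) lies 5 mm behind it (tcp_to_tips is the distance from the TCP to the fingertips, in mm); z points along the fingers, y is the direction in which the jaws open and shut (so a half turn about z gives the same grasp; the last joint's range is limited). The gripper opens to 85 mm and grips with 20 to 120 N. Pads are 22 mm wide; open, the fingers measure 114 mm over their backs; the gripper's body (76 mm by 85 mm) begins 54 mm behind the grasp point. The pads swing forward as they close: fully open they stand 13 mm farther back than shut.
Start: joints at [1.497, 0.385, 0.008, 0, -1.194, -0.259], TCP at [204.149, 590.697, 245.312] pointing down, gripper open.
Joint ranges: [-3.14, 3.14], [-1.21, 2.06], [-1.07, 1.41], [-3.16, 2.05], [-2.99, -0.16], [-3.1, 3.1]. Speed limits (rad/s): [2.79, 2.79, 3.14, 3.14, 3.14, 3.14].

### API

Orientations are given as a unit quaternion [x, y, z, w].
In Python, from bench import read_state, get_image, job_done, tcp_to_tips gives the robot as it stands. The module is installed in compiled form; this text tells all that it offers.
- The arm moves only by the tool play_rows, never from a script. Its argument "targets" is a list of rows, each an object of numbers: "gripper": the gripper's target within -1 to 1 (shut at 1, half-way at 0, fully open at -1); "tx", "ty", "tz": the shift along the tool's x, y, z scaled (see below); "spin": the turn about the tool's z scaled (see below). A call has 1 to 12 rows; each row is the pose to reach, as a shift and turn from the pose commanded when the call began, along the tool's axes at that moment; what a row does not reach only later rows make up. The controller multiplies each number of a shift by 0.25 m and each number of a turn by pi/4 rad. A row lasts 1/8 s, in which the tool goes at most 62.5 mm and 10.7 degrees, less where a joint would pass 70% of its speed; a pose out of reach is approached as far as the arm can. A call with a number of a shift or a turn outside -1 to 1 is refused whole. A call with a gripper value outside its range is refused whole. The fingers move at their own pace and stop on an object; the grip force is fixed at half the most. Time passes only in rows, so rows that repeat a pose let the fingers close. It gives the time, the measured TCP pose, the force and the opening at its end, in the units of the state.
- read_state(): the state, without advancing time (a new reading comes with each control period).
- get_image(name): name is "side" or "top"; returns a dict with "frame" (384x512x3 uint8, red, green, blue), "depth" (384x512 float32, mm along the optical axis (not along the pixel's ray), 0 where there is no reading), "mtx" (3x3 intrinsics, pixels), "world_to_cam" (4x4, takes a point from world to camera coordinates). Camera axes: x right, y up, looking along -z (the intrinsics and any distortion apply to the point x, -y, -z); pixel columns grow to the right and rows downward; lengths in mm; the calibration is good to about 2 mm. A picture is of the moment at which its call begins.
- job_done(): hands the job in, once; it reports no verdict.
The state is a dict: "clock": time; "joints": joint angles; "joint_vel": joint speeds; "joint_efforts": joint torques, N m; "position": TCP position; "ee_rot": TCP orientation; "contact_force": force on the tool from outside, world axes, zero at the start; "wrist_torque": the same for the moment, N m; "gripper_width": finger opening in mm.
Only numpy, scipy, OpenCV 4.12 (cv2) and the standard library are available. Lean on these libraries where they do the work, as an engineer would, in place of code of your own. Each camera call takes 0.05 s, during which the arm holds its last target.

## Working session

There is one attempt and no reset: what is moved stays moved. The work goes in short steps, Python scripts to look and compute and a tool call to move; the robot and the scene stay as the last step left them, time stands still between calls to the robot, and variables do not carry over. Pictures are saved under pics/ and viewed, and the job is handed in when it is done.

Besides the shell and the picture viewer there is one more tool, called after "Call:" as name(argument=value, ...), one argument or row to a line, values as JSON. play_rows: Moves the arm, as the interface text tells. Its arguments: {"type":"object","properties":{"targets":{"type":"array","items":{"type":"object","properties":{"gripper":{"type":"number"},"tx":{"type":"number","minimum":-1,"maximum":1},"ty":{"type":"number","minimum":-1,"maximum":1},"tz":{"type":"number","minimum":-1,"maximum":1},"spin":{"type":"number","minimum":-1,"maximum":1}}}}},"required":["targets"]}

```bash
mkdir -p pics; python3 - <<'E'
from bench import *
import cv2
print(read_state(), tcp_to_tips)
for n in("top","side"):
    d=get_image(n); cv2.imwrite(f"pics/{n}0.png",d["frame"][:,:,::-1]); print(n,d["mtx"],d["world_to_cam"])
E
```

```text
{'clock': 0.0, 'joints': array([ 1.49660241e+00,  3.85569268e-01,  6.62160034e-03, -5.12254695e-04,
       -1.19397920e+00, -2.58617914e-01]), 'joint_vel': array([-0.00144665, -0.00062548,  0.00202449,  0.00135678,  0.00152323,
       -0.00020311]), 'joint_efforts': array([-5.70950033e-04, -3.92287266e+01,  1.88401294e+01,  4.18614283e+00,
       -4.65566962e-03, -9.57383293e-06]), 'position': array([203.97477153, 590.19570921, 244.21024517]), 'ee_rot': array([ 9.86170211e-01, -1.65732082e-01, -1.38953918e-04,  1.08266718e-03]), 'contact_force': array([0.94252684, 0.83248136, 0.77717073]), 'wrist_torque': array([ 0.04257541, -0.04870568,  0.04504606]), 'gripper_width': 85.16792806300761} 14.0
top [[413.41322348   0.         251.9550231 ]
 [  0.         413.41322348 196.30497251]
 [  0.           0.           1.        ]] [[-2.13231353e-02 -9.99764393e-01  4.05992392e-03  9.38392989e+01]
 [ 9.95256674e-01 -2.08411077e-02  9.50252627e-02 -5.27656605e+02]
 [-9.49182608e-02  6.06690291e-03  9.95466582e-01 -1.00641762e+03]
 [ 0.00000000e+00  0.00000000e+00  0.00000000e+00  1.00000000e+00]]
side [[427.35321373   0.         257.783648  ]
 [  0.         427.35321373 191.33558582]
 [  0.           0.           1.        ]] [[ 8.14369173e-01 -5.80132593e-01  1.57805163e-02 -3.71506170e+02]
 [ 2.97451356e-01  4.40591084e-01  8.46995978e-01 -2.81556648e+02]
 [-4.98322728e-01 -6.85073478e-01  5.31365023e-01 -6.18758367e+02]
 [ 0.00000000e+00  0.00000000e+00  0.00000000e+00  1.00000000e+00]]
```

View pics/top0.png

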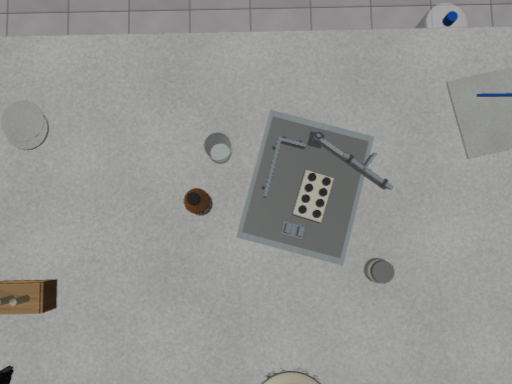

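View pics/side0.png

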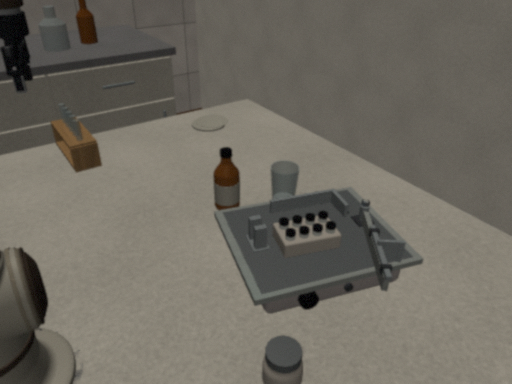

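```bash
cat > h.py <<'E'
import numpy as np,cv2
from bench import *
def ray(d,u,v):
    m=d["mtx"];W=d["world_to_cam"];R=W[:3,:3];t=W[:3,3]
    c=-R.T@t; p=np.array([(u-m[0,2])/m[0,0],-(v-m[1,2])/m[1,1],-1]); return c,R.T@p
def onz(d,u,v,z):
    c,r=ray(d,u,v); return c+r*(z-c[2])/r[2]
def proj(d,P):
    P=np.atleast_2d(P);W=d["world_to_cam"];m=d["mtx"];q=P@W[:3,:3].T+W[:3,3]
    return np.c_[m[0,2]-m[0,0]*q[:,0]/q[:,2], m[1,2]+m[1,1]*q[:,1]/q[:,2]]
def crop(d,x0,y0,w,h,s,fn):
    cv2.imwrite(fn,cv2.resize(d["frame"][y0:y0+h,x0:x0+w,::-1],None,fx=s,fy=s,interpolation=cv2.INTER_CUBIC))
E
python3 - <<'E'
from h import *
d=get_image("top"); crop(d,230,100,180,150,4,"pics/top1.png")
e=get_image("side"); crop(e,200,170,230,170,3,"pics/side1.png")
np.savez("im0.npz",td=d["depth"],tf=d["frame"],sd=e["depth"],sf=e["frame"])
for u,v in((275,113),(371,138),(341,262),(240,237)):
    print(u,v,onz(d,u,v,70).round(1), d["depth"][v,u])
E
```

```text
275 113 [727.6  22.6  70. ] 1002.6672
371 138 [ 660.9 -208.2   70. ] 997.46545
341 262 [ 365.7 -123.1   70. ] 971.854
240 237 [429.2 113.2  70. ] 973.91626
```

View pics/top1.png

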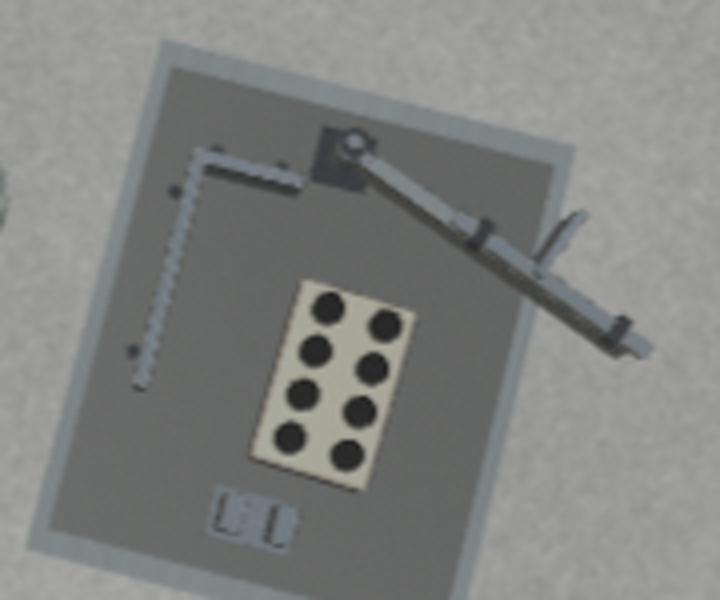

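View pics/side1.png

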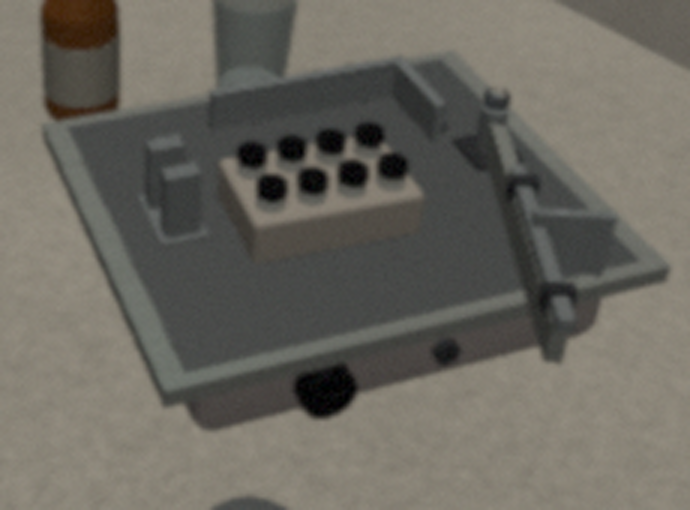

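```bash
python3 - <<'E'
from h import *
d=get_image("top")
f=d["frame"].astype(int); f0=cv2.GaussianBlur(d["frame"],(3,3),0).astype(int)
print([tuple(f[v,u]) for u,v in((300,240),(268,120),(330,128),(243,220),(220,110),(300,180),(314,186))])
# colour: bench warm (r>b), rim bluish
c=f0[:,:,0]-f0[:,:,2]
m=((c<2)).astype(np.uint8); m[:100]=0;m[275:]=0;m[:,:232]=0;m[:,380:]=0
m=cv2.morphologyEx(m,cv2.MORPH_CLOSE,np.ones((9,9)));m=cv2.morphologyEx(m,cv2.MORPH_OPEN,np.ones((15,15)))
cs,_=cv2.findContours(m,cv2.RETR_EXTERNAL,cv2.CHAIN_APPROX_NONE); c=max(cs,key=cv2.contourArea)
pts=np.array([onz(d,*p[0],70)[:2] for p in c],np.float32)
r=cv2.minAreaRect(pts); print(len(c),r)
o=np.array([ (c-r[0]) for c in cv2.boxPoints(r)])
# white rack at z=100
m=((f0[:,:,0]-f0[:,:,2]>12)&(f0[:,:,0]>150)).astype(np.uint8); m[:160]=0;m[230:]=0;m[:,:285]=0;m[:,345:]=0
m=cv2.morphologyEx(m,cv2.MORPH_CLOSE,np.ones((9,9)))
cs,_=cv2.findContours(m,cv2.RETR_EXTERNAL,cv2.CHAIN_APPROX_NONE); c=max(cs,key=cv2.contourArea)
pts=np.array([onz(d,*p[0],100)[:2] for p in c],np.float32)
print(cv2.minAreaRect(pts))
cv2.imwrite("pics/m.png",m*255)
E
```

```text
[(np.int64(102), np.int64(105), np.int64(103)), (np.int64(127), np.int64(134), np.int64(136)), (np.int64(128), np.int64(134), np.int64(137)), (np.int64(127), np.int64(134), np.int64(136)), (np.int64(150), np.int64(150), np.int64(148)), (np.int64(100), np.int64(102), np.int64(100)), (np.int64(167), np.int64(167), np.int64(153))]
657 ((550.9419555664062, -45.33782958984375), (356.19927978515625, 421.0029602050781), 87.60372161865234)
((521.4493408203125, -58.08149719238281), (64.84229278564453, 104.40312957763672), 71.97693634033203)
```

```bash
python3 - <<'E'
from h import *
d=get_image("top")
f0=cv2.GaussianBlur(d["frame"],(3,3),0).astype(int)
g=f0[:,:,1]-f0[:,:,0]
m=((g>=3)&(f0[:,:,0]>108)&(f0[:,:,0]<145)).astype(np.uint8); m[:100]=0;m[275:]=0;m[:,:232]=0;m[:,380:]=0
cv2.imwrite("pics/m.png",cv2.resize(m[90:280,220:400]*255,None,fx=4,fy=4))
# rim sides: keep components; fit lines to outer half via top-level points
cs,_=cv2.findContours(m,cv2.RETR_EXTERNAL,cv2.CHAIN_APPROX_NONE); c=max(cs,key=cv2.contourArea)
pts=np.array([onz(d,*p[0],70)[:2] for p in c],np.float32); r=cv2.minAreaRect(pts); print(len(c),r)
E
```

```text
859 ((547.7551879882812, -46.04954528808594), (262.51416015625, 322.28875732421875), 73.81732177734375)
```

View pics/m.png

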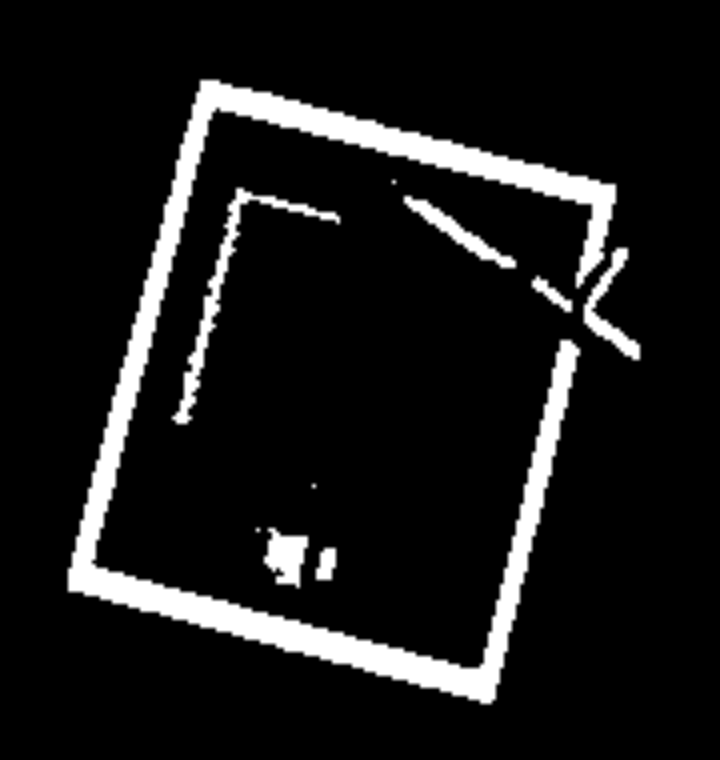

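```bash
cat >> h.py <<'E'
SO=np.array([547.8,-46.0]); SA=np.radians(-16.2)
def S2W(p,so=None,a=None):
    so=SO if so is None else so; a=SA if a is None else a
    p=np.atleast_2d(p).astype(float); c,s=np.cos(a),np.sin(a)
    return np.c_[so[0]+c*p[:,0]-s*p[:,1], so[1]+s*p[:,0]+c*p[:,1], p[:,2]]
def W2S(p):
    p=np.asarray(p,float); c,s=np.cos(SA),np.sin(SA); q=p[:2]-SO
    return np.r_[c*q[0]+s*q[1],-s*q[0]+c*q[1],p[2:]]
def boxl(x0,x1,y0,y1,z): return [(x0,y0,z),(x1,y0,z),(x1,y1,z),(x0,y1,z)]
def gate_pts(th):
    c,s=np.cos(th),np.sin(th)
    ax=np.array([-c,-s]); out=np.array([s,-c])  # outward normal when shut = -y
    h=np.array([115,5.])
    f=lambda a,o,z:(*(h+ax*a+out*o),z)
    return f
def overlay(d,th,fn,x0,y0,w,h,s,b=0,so=None,a=None,rack=None):
    im=cv2.resize(d["frame"][y0:y0+h,x0:x0+w,::-1],None,fx=s,fy=s,interpolation=cv2.INTER_CUBIC)
    f=gate_pts(th); L=[boxl(-160,160,-130,130,70),boxl(85,92,19,85,100),boxl(-60,85,85,92,100),
     boxl(-120,-98,14,26,118),boxl(-120,-98,-16,-4,118),
     [f(0,-5,104),f(200,-5,104),f(200,5,104),f(0,5,104)],[f(125+b-3,5,123),f(125+b+3,5,123),f(125+b+3,43,123),f(125+b-3,43,123)]]
    if rack is not None:
        x,y,r=rack;c,n=np.cos(r),np.sin(r)
        L.append([(x+c*i-n*j,y+n*i+c*j,100) for i,j in((-55,-35),(55,-35),(55,35),(-55,35))])
    for l in L:
        q=(proj(d,S2W(l,so,a))+.5-[x0,y0])*s
        cv2.polylines(im,[np.round(q).astype(int)],True,(0,0,255),1)
    cv2.imwrite(fn,im)
E
python3 - <<'E'
from h import *
print(W2S([521.4,-58.1]))
r=(*W2S([521.4,-58.1]),np.radians(-1.8))
overlay(get_image("top"),1.2,"pics/ot.png",230,100,180,170,4,rack=r)
overlay(get_image("side"),1.2,"pics/os.png",200,170,230,170,3,rack=r)
E
```

```text
[-21.97596092 -18.9849188 ]
```

View pics/ot.png

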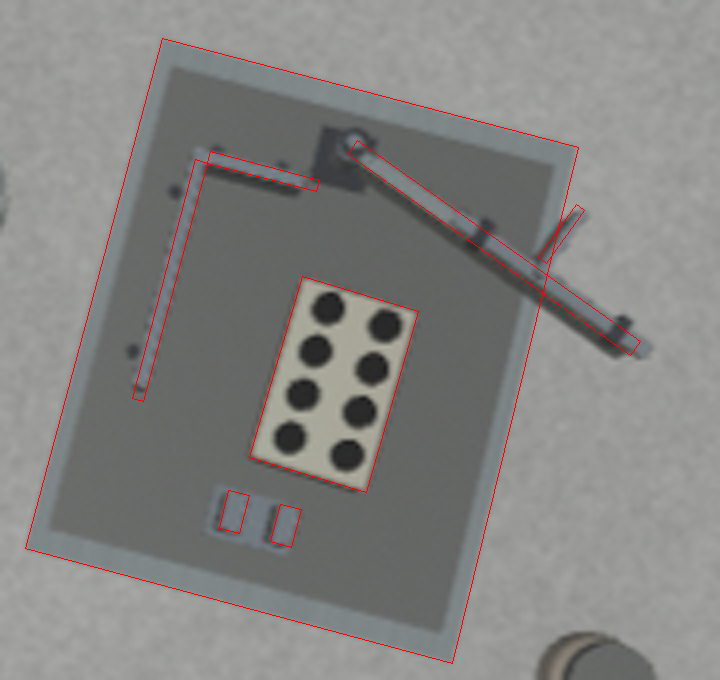

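View pics/os.png

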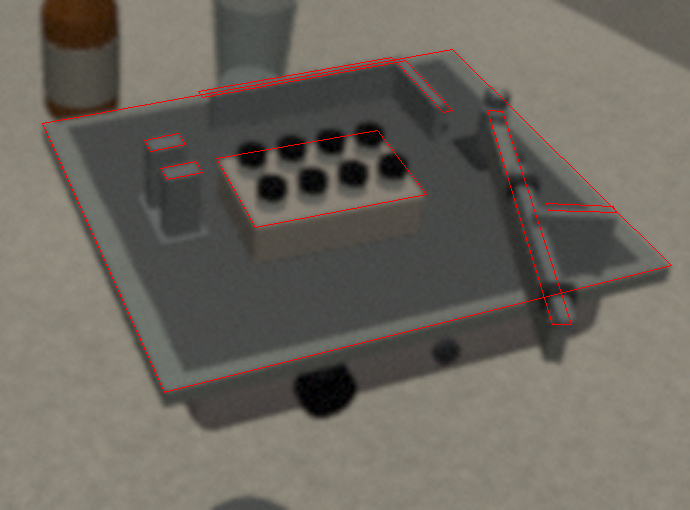

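```bash
cat > plan.py <<'E'
# plan(waypoints): each (sx,sy,z,al_deg_in_shaker,gripper,nrows); commanded pose kept in cmd.json [x,y,z,alpha] world
import json,sys
from h import *
def alpha():
    from scipy.spatial.transform import Rotation as R
    m=R.from_quat(read_state()["ee_rot"]).as_matrix(); return np.degrees(np.arctan2(m[1,0],m[0,0]))
def load(): return np.array(json.load(open("cmd.json")))
def plan(wps,save=True,nd=3):
    c=load(); a0=np.radians(c[3]); ex=np.array([np.cos(a0),np.sin(a0)]); ey=np.array([np.sin(a0),-np.cos(a0)])
    prev=c.copy(); rows=[]
    for sx,sy,z,al,g,n in wps:
        w=S2W([(sx,sy,z)])[0]; t=np.r_[w,al+np.degrees(SA)]
        for k in range(1,n+1):
            q=prev+(t-prev)*k/n; d=q[:2]-c[:2]
            r=dict(tx=round(float(d@ex)/250,nd),ty=round(float(d@ey)/250,nd),tz=round(float(c[2]-q[2])/250,nd),spin=round(float(-(q[3]-c[3])/45),nd),gripper=g)
            assert all(abs(r[i])<=1 for i in("tx","ty","tz","spin")),(len(rows),r)
            rows.append(r)
        prev=t
    assert len(rows)<=12
    print(json.dumps(rows).replace('"targets"',''))
    r=rows[-1]; p=c[:2]+250*(r["tx"]*ex+r["ty"]*ey)
    if save: json.dump([*p,c[2]-250*r["tz"],c[3]-45*r["spin"]],open("cmd.json","w"))
def st():
    s=read_state(); print("t",round(s["clock"],2),"S",W2S(s["position"]).round(1),"al",round(alpha()-np.degrees(SA),2),"cmdS",W2S(load()[:3]).round(1),"F",s["contact_force"].round(1),"w",round(s["gripper_width"],1),"j",s["joints"].round(2))
E
python3 - <<'E'
from plan import *
d=get_image("top")
for n,u,v,z in(("bottle",195,200,150),("beaker",219,150,0),("jar",381,271,65)): print(n,W2S(onz(d,u,v,z)))
a=alpha(); json.dump([204.149,590.697,245.312,a],open("cmd.json","w"))
st()
print(W2S([204,590,245]))
m=S2W([(-18,-95,245)])[0]; print(m)
c=load(); w=W2S(c[:3]);t=np.array([-18,-95]);
f=w[:2]+(t-w[:2])*.32; plan([(f[0],f[1],245,a+16.2-43,-.4,9)],nd=2)
E
```

```text
bottle [-105.2093947   234.12461247  150.        ]
beaker [ 42.87762127 232.21361733   0.        ]
jar [-149.41449644 -222.2631897    65.        ]
t 0.45 S [-507.6  515.5  245.2] al -2.87 cmdS [-507.6  515.5  245.3] F [-0.4  0.8 -0.3] w 85.1 j [ 1.5   0.38  0.01 -0.   -1.19 -0.26]
[-507.58731258  514.82964183  245.        ]
[ 504.01055858 -132.20606023  245.        ]
[{"tx": 0.07, "ty": 0.08, "tz": 0.0, "spin": 0.11, "gripper": -0.4}, {"tx": 0.15, "ty": 0.17, "tz": 0.0, "spin": 0.21, "gripper": -0.4}, {"tx": 0.22, "ty": 0.25, "tz": 0.0, "spin": 0.32, "gripper": -0.4}, {"tx": 0.3, "ty": 0.33, "tz": 0.0, "spin": 0.42, "gripper": -0.4}, {"tx": 0.37, "ty": 0.42, "tz": 0.0, "spin": 0.53, "gripper": -0.4}, {"tx": 0.44, "ty": 0.5, "tz": 0.0, "spin": 0.64, "gripper": -0.4}, {"tx": 0.52, "ty": 0.58, "tz": 0.0, "spin": 0.74, "gripper": -0.4}, {"tx": 0.59, "ty": 0.67, "tz": 0.0, "spin": 0.85, "gripper": -0.4}, {"tx": 0.67, "ty": 0.75, "tz": 0.0, "spin": 0.96, "gripper": -0.4}]
```

Call:
play_rows(
  targets=[
    {"tx": 0.15, "ty": 0.17, "tz": 0, "spin": 0.21, "gripper": -0.4},
    {"tx": 0.3, "ty": 0.33, "tz": 0, "spin": 0.42, "gripper": -0.4},
    {"tx": 0.44, "ty": 0.5, "tz": 0, "spin": 0.64, "gripper": -0.4},
    {"tx": 0.59, "ty": 0.67, "tz": 0, "spin": 0.85, "gripper": -0.4},
    {"tx": 0.67, "ty": 0.75, "tz": 0, "spin": 0.96, "gripper": -0.4},
  ],
)

```text
clock: 1.08
position: [301.6, 356.3, 245.7]
ee_rot: [0.855, -0.519, -0.0, -0.0]
contact_force: [-0.7, 0.7, -0.1]
gripper_width: 59.6
```

```bash
python3 - <<'E'
from plan import *
st()
c=load(); w=W2S(c[:3]);t=np.array([-18,-95]);
f=w[:2]+(t-w[:2])*.5; plan([(f[0],f[1],245,-90,-.4,6)],nd=2)
plan([(-18,-95,245,-90,-.4,6),],nd=2)
E
```

```text
t 1.07 S [-348.6  317.6  245.7] al -46.33 cmdS [-349.7  319.9  245.3] F [-0.7  0.7 -0.1] w 59.6 j [ 1.22  0.11 -0.36 -0.   -1.1  -0.74]Traceback (most recent call last):
  File "<stdin>", line 4, in <module>
  File "plan.py", line 16, in plan
    assert all(abs(r[i])<=1 for i in("tx","ty","tz","spin")),(len(rows),r)
           ~~~^^^^^^^^^^^^^^^^^^^^^^^^^^^^^^^^^^^^^^^^^^^^^^
AssertionError: (5, {'tx': 1.06, 'ty': 0.1, 'tz': 0.0, 'spin': 0.98, 'gripper': -0.4})
```

```bash
python3 - <<'E'
from plan import *
c=load(); w=W2S(c[:3]);t=np.array([-18,-95]);
f=w[:2]+(t-w[:2])*.45; plan([(f[0],f[1],245,-90,-.4,5)],nd=2)
plan([(-18,-95,245,-90,-.4,6),(-18,-95,245,-90,-.4,1)],nd=2)
E
```

```text
[{"tx": 0.19, "ty": 0.02, "tz": 0.0, "spin": 0.2, "gripper": -0.4}, {"tx": 0.38, "ty": 0.04, "tz": 0.0, "spin": 0.39, "gripper": -0.4}, {"tx": 0.57, "ty": 0.05, "tz": 0.0, "spin": 0.59, "gripper": -0.4}, {"tx": 0.76, "ty": 0.07, "tz": 0.0, "spin": 0.78, "gripper": -0.4}, {"tx": 0.95, "ty": 0.09, "tz": 0.0, "spin": 0.98, "gripper": -0.4}]
[{"tx": 0.15, "ty": -0.12, "tz": 0.0, "spin": -0.0, "gripper": -0.4}, {"tx": 0.3, "ty": -0.25, "tz": 0.0, "spin": -0.0, "gripper": -0.4}, {"tx": 0.46, "ty": -0.37, "tz": 0.0, "spin": -0.0, "gripper": -0.4}, {"tx": 0.61, "ty": -0.49, "tz": 0.0, "spin": -0.0, "gripper": -0.4}, {"tx": 0.76, "ty": -0.61, "tz": 0.0, "spin": -0.0, "gripper": -0.4}, {"tx": 0.91, "ty": -0.74, "tz": 0.0, "spin": -0.0, "gripper": -0.4}, {"tx": 0.91, "ty": -0.74, "tz": 0.0, "spin": -0.0, "gripper": -0.4}]
```

Call:
play_rows(
  targets=[
    {"tx": 0.19, "ty": 0.02, "tz": 0, "spin": 0.2, "gripper": -0.4},
    {"tx": 0.38, "ty": 0.04, "tz": 0, "spin": 0.39, "gripper": -0.4},
    {"tx": 0.57, "ty": 0.05, "tz": 0, "spin": 0.59, "gripper": -0.4},
    {"tx": 0.76, "ty": 0.07, "tz": 0, "spin": 0.78, "gripper": -0.4},
    {"tx": 0.95, "ty": 0.09, "tz": 0, "spin": 0.98, "gripper": -0.4},
  ],
)

```text
clock: 1.7
position: [392.2, 136.7, 245.7]
ee_rot: [-0.597, 0.802, 0.0, 0.001]
contact_force: [0.7, -1.0, -1.0]
gripper_width: 59.6
```

Call:
play_rows(
  targets=[
    {"tx": 0.15, "ty": -0.12, "gripper": -0.4, "tz": 0, "spin": 0},
    {"tx": 0.3, "ty": -0.25, "gripper": -0.4, "tz": 0, "spin": 0},
    {"tx": 0.46, "ty": -0.37, "gripper": -0.4, "tz": 0, "spin": 0},
    {"tx": 0.61, "ty": -0.49, "gripper": -0.4, "tz": 0, "spin": 0},
    {"tx": 0.76, "ty": -0.61, "gripper": -0.4, "tz": 0, "spin": 0},
    {"tx": 0.91, "ty": -0.74, "gripper": -0.4, "tz": 0, "spin": 0},
    {"tx": 0.91, "ty": -0.74, "gripper": -0.4, "tz": 0, "spin": 0},
  ],
)

```text
clock: 2.58
position: [505.9, -134.8, 244.8]
ee_rot: [-0.597, 0.802, 0.0, -0.0]
contact_force: [-0.5, 0.1, -1.1]
gripper_width: 59.7
```

```bash
python3 - <<'E'
from plan import *
st()
plan([(-18,-95,110,-90,-.4,4),(-18,-95,94,-90,-.4,2),(-18,-95,94,-90,-.4,1)],nd=2)
E
```

```text
t 2.58 S [-15.4 -97.  244.8] al -90.43 cmdS [-16.8 -94.8 245.3] F [-0.5  0.1 -1.1] w 59.7 j [ 0.05  0.21 -0.24  0.   -1.12 -0.34]
[{"tx": 0.0, "ty": 0.0, "tz": 0.14, "spin": -0.0, "gripper": -0.4}, {"tx": 0.0, "ty": 0.0, "tz": 0.27, "spin": -0.0, "gripper": -0.4}, {"tx": 0.0, "ty": 0.0, "tz": 0.41, "spin": -0.0, "gripper": -0.4}, {"tx": 0.0, "ty": 0.0, "tz": 0.54, "spin": -0.0, "gripper": -0.4}, {"tx": 0.0, "ty": 0.0, "tz": 0.57, "spin": -0.0, "gripper": -0.4}, {"tx": 0.0, "ty": 0.0, "tz": 0.61, "spin": -0.0, "gripper": -0.4}, {"tx": 0.0, "ty": 0.0, "tz": 0.61, "spin": -0.0, "gripper": -0.4}]
```

Call:
play_rows(
  targets=[
    {"tz": 0.14, "gripper": -0.4},
    {"tz": 0.27, "gripper": -0.4},
    {"tz": 0.41, "gripper": -0.4},
    {"tz": 0.54, "gripper": -0.4},
    {"tz": 0.6, "gripper": -0.4},
    {"tz": 0.6, "gripper": -0.4},
  ],
)

```text
invalid input
```

```bash
python3 - <<'E'
from plan import *
c=load(); c[2]=245.3-150; json.dump(list(c),open("cmd.json","w"))
st()
r=(*W2S([521.4,-58.1]),np.radians(-1.8))
overlay(get_image("top"),1.2,"pics/ot2.png",230,100,180,170,4,rack=r)
crop(get_image("side"),200,170,230,170,3,"pics/os2.png")
plan([(-16.5,0,94,-90,-.4,12)],save=True)
E
```

```text
t 2.58 S [-15.4 -97.  244.8] al -90.43 cmdS [-16.8 -94.8  95.3] F [-0.5  0.1 -1.1] w 59.7 j [ 0.05  0.21 -0.24  0.   -1.12 -0.34]
[{"tx": -0.032, "ty": -0.0, "tz": 0.0, "spin": -0.0, "gripper": -0.4}, {"tx": -0.063, "ty": -0.0, "tz": 0.001, "spin": -0.001, "gripper": -0.4}, {"tx": -0.095, "ty": -0.0, "tz": 0.001, "spin": -0.001, "gripper": -0.4}, {"tx": -0.126, "ty": -0.0, "tz": 0.002, "spin": -0.001, "gripper": -0.4}, {"tx": -0.158, "ty": -0.0, "tz": 0.002, "spin": -0.002, "gripper": -0.4}, {"tx": -0.19, "ty": -0.0, "tz": 0.003, "spin": -0.002, "gripper": -0.4}, {"tx": -0.221, "ty": -0.0, "tz": 0.003, "spin": -0.002, "gripper": -0.4}, {"tx": -0.253, "ty": -0.0, "tz": 0.003, "spin": -0.003, "gripper": -0.4}, {"tx": -0.284, "ty": -0.0, "tz": 0.004, "spin": -0.003, "gripper": -0.4}, {"tx": -0.316, "ty": -0.0, "tz": 0.004, "spin": -0.003, "gripper": -0.4}, {"tx": -0.348, "ty": -0.0, "tz": 0.005, "spin": -0.003, "gripper": -0.4}, {"tx": -0.379, "ty": -0.0, "tz": 0.005, "spin": -0.004, "gripper": -0.4}]
```

View pics/ot2.png

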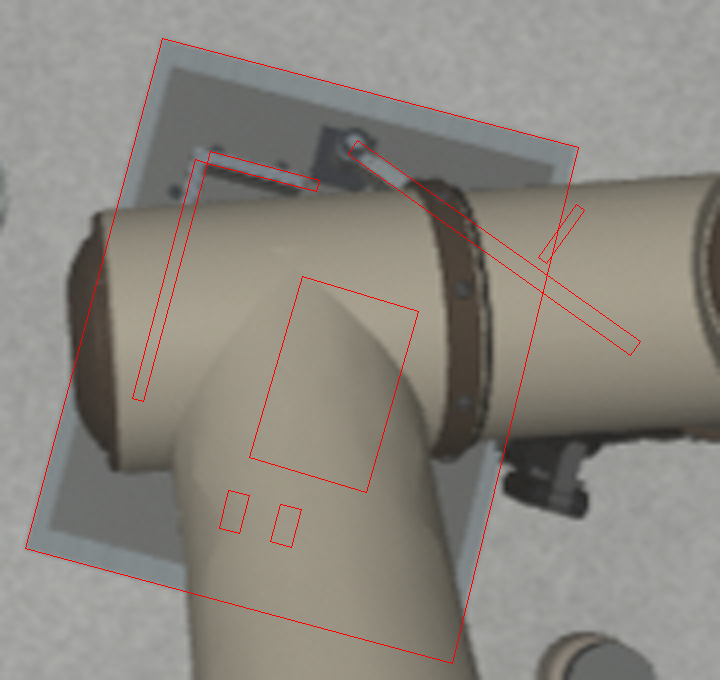

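View pics/os2.png

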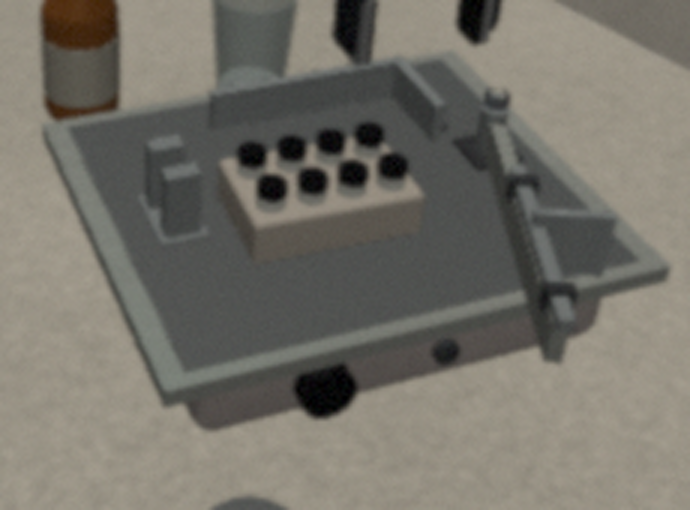

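All fields are required in each row; the refused call moved nothing. The side view shows the two fingers (340–490, 20) above the deck, rack and gate untouched.

Call:
play_rows(
  targets=[
    {"tx": 0, "ty": 0, "tz": 0.14, "spin": 0, "gripper": -0.4},
    {"tx": 0, "ty": 0, "tz": 0.27, "spin": 0, "gripper": -0.4},
    {"tx": 0, "ty": 0, "tz": 0.41, "spin": 0, "gripper": -0.4},
    {"tx": 0, "ty": 0, "tz": 0.54, "spin": 0, "gripper": -0.4},
    {"tx": 0, "ty": 0, "tz": 0.6, "spin": 0, "gripper": -0.4},
    {"tx": 0, "ty": 0, "tz": 0.6, "spin": 0, "gripper": -0.4},
  ],
)

```text
clock: 3.42
position: [504.9, -131.7, 95.1]
ee_rot: [-0.6, 0.8, 0.0, -0.001]
contact_force: [0.8, -0.0, 0.6]
gripper_width: 59.7
```

```bash
python3 - <<'E'
from plan import *
c=np.r_[S2W([(-16.8,-94.8,95.3)])[0],-106.6]; json.dump(list(c),open("cmd.json","w"))
st()
crop(get_image("side"),200,170,230,170,3,"pics/os3.png")
E
```

```text
t 3.42 S [-17.3 -94.3  95.1] al -90.09 cmdS [-16.8 -94.8  95.3] F [ 0.8 -0.   0.6] w 59.7 j [ 0.06  0.38 -0.44  0.   -0.76 -0.34]
```

View pics/os3.png

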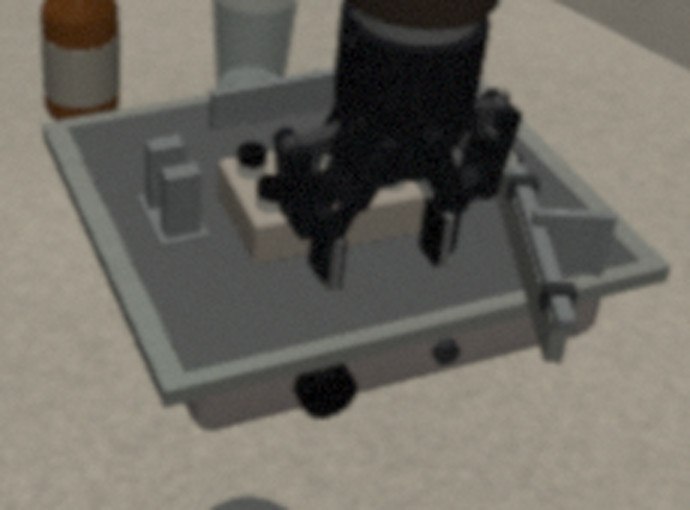

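Call:
play_rows(
  targets=[
    {"tx": -0.06, "ty": 0, "tz": 0, "spin": 0, "gripper": -0.4},
    {"tx": -0.1, "ty": 0, "tz": 0, "spin": 0, "gripper": -0.4},
    {"tx": -0.13, "ty": 0, "tz": 0, "spin": 0, "gripper": -0.4},
    {"tx": -0.16, "ty": 0, "tz": 0, "spin": 0, "gripper": -0.4},
    {"tx": -0.19, "ty": 0, "tz": 0, "spin": 0, "gripper": -0.4},
    {"tx": -0.22, "ty": 0, "tz": 0, "spin": 0, "gripper": -0.4},
    {"tx": -0.25, "ty": 0, "tz": 0, "spin": 0, "gripper": -0.4},
    {"tx": -0.28, "ty": 0, "tz": 0, "spin": 0, "gripper": -0.4},
    {"tx": -0.31, "ty": 0, "tz": 0, "spin": 0, "gripper": -0.4},
    {"tx": -0.33, "ty": 0, "tz": 0, "spin": 0, "gripper": -0.4},
    {"tx": -0.35, "ty": 0, "tz": 0, "spin": 0, "gripper": -0.4},
    {"tx": -0.36, "ty": 0, "tz": 0, "spin": 0, "gripper": -0.4},
  ],
)

```text
clock: 4.97
position: [530.6, -45.7, 95.3]
ee_rot: [-0.599, 0.801, 0.0, -0.0]
contact_force: [-0.3, -3.3, 2.4]
gripper_width: 60.2
```

```bash
python3 - <<'E'
from plan import *
c=np.r_[S2W([(-16.8,-94.8+90,95.3)])[0],-106.6]; json.dump(list(c),open("cmd.json","w"))
st()
crop(get_image("side"),200,170,230,170,3,"pics/os4.png")
E
```

```text
t 4.97 S [-16.6  -4.5  95.3] al -90.16 cmdS [-16.8  -4.8  95.3] F [-0.3 -3.3  2.4] w 60.2 j [ 0.22  0.39 -0.41 -0.   -0.77 -0.5 ]
```

View pics/os4.png

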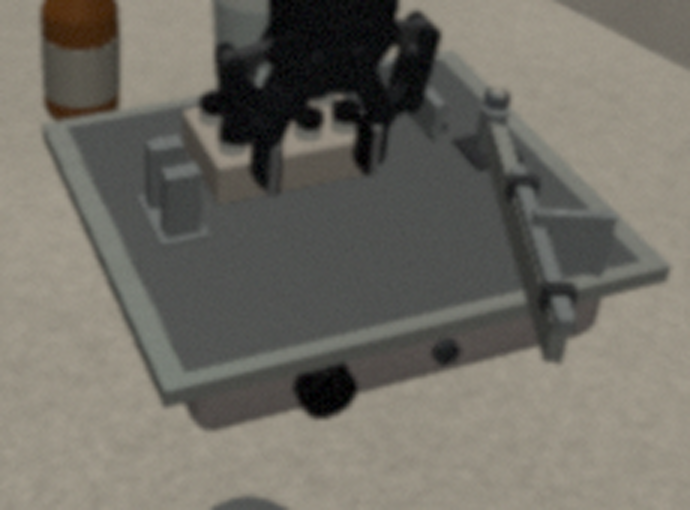

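Call:
play_rows(
  targets=[
    {"tx": -0.01, "ty": 0, "tz": 0, "spin": 0, "gripper": -0.4},
    {"tx": -0.02, "ty": 0, "tz": 0, "spin": 0, "gripper": -0.4},
    {"tx": -0.03, "ty": 0, "tz": 0, "spin": 0, "gripper": -0.4},
    {"tx": -0.03, "ty": 0, "tz": 0, "spin": 0, "gripper": -0.4},
  ],
)

```text
clock: 5.52
position: [532.8, -38.5, 95.2]
ee_rot: [-0.599, 0.801, 0.0, 0.0]
contact_force: [-1.3, -0.2, 0.8]
gripper_width: 59.8
```

Call:
play_rows(
  targets=[
    {"tx": -0.005, "ty": 0, "tz": 0, "spin": 0, "gripper": -0.4},
    {"tx": -0.01, "ty": 0, "tz": 0, "spin": 0, "gripper": -0.4},
    {"tx": -0.01, "ty": 0, "tz": 0, "spin": 0, "gripper": -0.4},
  ],
)

```text
clock: 5.9
position: [532.9, -37.7, 95.2]
ee_rot: [-0.599, 0.801, -0.0, -0.001]
contact_force: [0.5, -7.8, -0.5]
gripper_width: 59.8
```

Call:
play_rows(
  targets=[
    {"tx": -0.005, "ty": 0, "tz": 0, "spin": 0, "gripper": -0.4},
    {"tx": -0.01, "ty": 0, "tz": 0, "spin": 0, "gripper": -0.4},
    {"tx": -0.01, "ty": 0, "tz": 0, "spin": 0, "gripper": -0.4},
  ],
)

```text
clock: 6.28
position: [532.9, -37.6, 95.3]
ee_rot: [-0.599, 0.801, -0.001, -0.003]
contact_force: [0.1, -18.8, 1.0]
gripper_width: 59.7
```

```bash
python3 - <<'E'
from plan import *
c=np.r_[S2W([(-16.8,7.7,95.3)])[0],-106.6]; json.dump(list(c),open("cmd.json","w"))
st()
E
```

```text
t 6.28 S [-16.6   4.   95.3] al -90.17 cmdS [-16.8   7.7  95.3] F [  0.1 -18.8   1. ] w 59.7 j [ 0.24  0.39 -0.41  0.01 -0.77 -0.53]
```

Call:
play_rows(
  targets=[
    {"tx": 0.03, "ty": 0, "tz": 0, "spin": 0, "gripper": -0.4},
    {"tx": 0.06, "ty": 0, "tz": 0, "spin": 0, "gripper": -0.4},
    {"tx": 0.06, "ty": 0, "tz": -0.15, "spin": 0, "gripper": -0.4},
    {"tx": 0.06, "ty": 0, "tz": -0.3, "spin": 0, "gripper": 0},
    {"tx": 0, "ty": 0.14, "tz": -0.3, "spin": 0, "gripper": 1},
    {"tx": -0.08, "ty": 0.28, "tz": -0.3, "spin": 0, "gripper": 1},
    {"tx": -0.17, "ty": 0.41, "tz": -0.3, "spin": 0, "gripper": 1},
    {"tx": -0.17, "ty": 0.41, "tz": -0.3, "spin": 0, "gripper": 1},
  ],
)

```text
clock: 7.28
position: [446.5, 37.2, 170.7]
ee_rot: [-0.601, 0.799, 0.0, 0.001]
contact_force: [0.5, 0.3, 0.8]
gripper_width: -0.2
```

```bash
python3 - <<'E'
from plan import *
c=np.r_[S2W([(-16.8-.41*250,7.7+.17*250,95.3+75)])[0],-106.4]; json.dump(list(c),open("cmd.json","w"))
st()
d=get_image("side");crop(d,200,170,230,170,3,"pics/os5.png")
crop(get_image("top"),230,100,180,150,4,"pics/ot5.png")
E
```

```text
t 7.28 S [-120.5   51.7  170.7] al -89.96 cmdS [-119.3   50.2  170.3] F [0.5 0.3 0.8] w -0.2 j [ 0.45  0.16 -0.52 -0.   -0.89 -0.73]
```

View pics/os5.png

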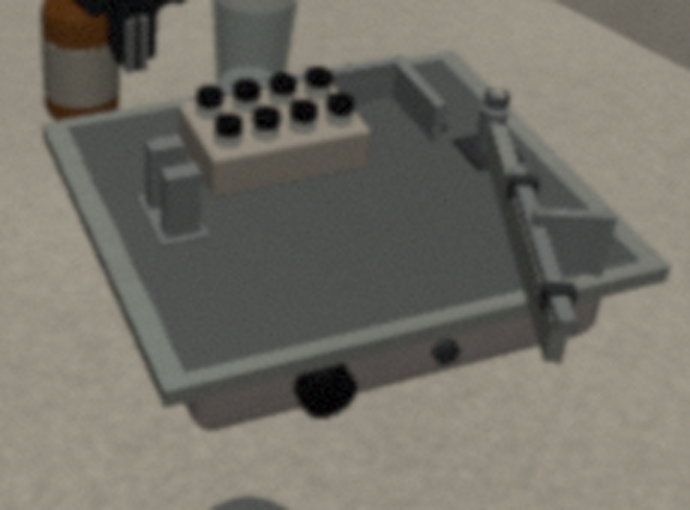

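Call:
play_rows(
  targets=[
    {"tx": 0, "ty": 0, "tz": 0.12, "spin": 0, "gripper": 1},
    {"tx": 0, "ty": 0, "tz": 0.24, "spin": 0, "gripper": 1},
    {"tx": 0, "ty": 0, "tz": 0.3, "spin": 0, "gripper": 1},
    {"tx": 0, "ty": -0.05, "tz": 0.3, "spin": 0, "gripper": 1},
    {"tx": 0, "ty": -0.09, "tz": 0.3, "spin": 0, "gripper": 1},
    {"tx": 0, "ty": -0.12, "tz": 0.3, "spin": 0, "gripper": 1},
    {"tx": 0, "ty": -0.15, "tz": 0.3, "spin": 0, "gripper": 1},
    {"tx": 0, "ty": -0.18, "tz": 0.3, "spin": 0, "gripper": 1},
    {"tx": 0, "ty": -0.21, "tz": 0.3, "spin": 0, "gripper": 1},
    {"tx": 0, "ty": -0.24, "tz": 0.3, "spin": 0, "gripper": 1},
    {"tx": 0, "ty": -0.26, "tz": 0.3, "spin": 0, "gripper": 1},
    {"tx": 0, "ty": -0.28, "tz": 0.3, "spin": 0, "gripper": 1},
  ],
)

```text
clock: 8.88
position: [515.1, 15.8, 95.2]
ee_rot: [-0.599, 0.801, 0.0, -0.0]
contact_force: [-2.9, 0.7, 2.7]
gripper_width: 0.1
```

```bash
python3 - <<'E'
from plan import *
c=np.r_[S2W([(-119.3+70,50.2,95.3)])[0],-106.4]; json.dump(list(c),open("cmd.json","w"))
st()
d=get_image("side");crop(d,200,170,230,170,3,"pics/os6.png")
E
```

```text
t 8.88 S [-48.7  50.2  95.2] al -90.17 cmdS [-49.3  50.2  95.3] F [-2.9  0.7  2.7] w 0.1 j [ 0.35  0.37 -0.45 -0.   -0.75 -0.63]
```

View pics/os6.png

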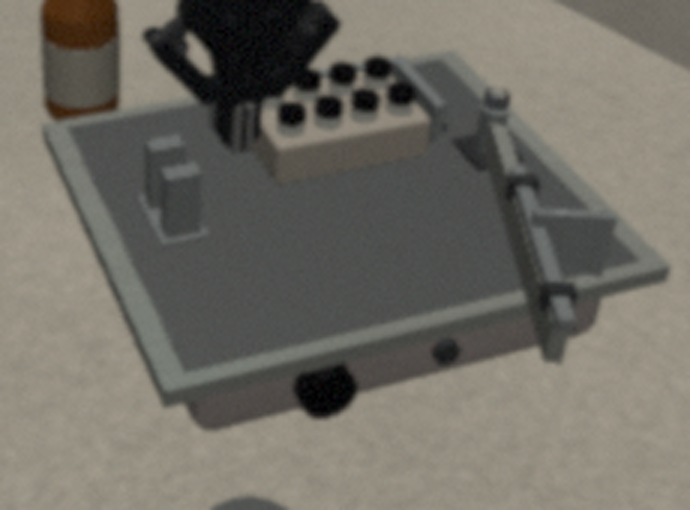

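Rack's right end (430,120) is close to the side stop (445,125); continue gently.

Call:
play_rows(
  targets=[
    {"tx": 0, "ty": -0.01, "tz": 0, "spin": 0, "gripper": 1},
    {"tx": 0, "ty": -0.02, "tz": 0, "spin": 0, "gripper": 1},
    {"tx": 0, "ty": -0.03, "tz": 0, "spin": 0, "gripper": 1},
    {"tx": 0, "ty": -0.03, "tz": 0, "spin": 0, "gripper": 1},
  ],
)

```text
clock: 9.43
position: [522.6, 13.8, 95.2]
ee_rot: [-0.599, 0.801, -0.0, 0.0]
contact_force: [-0.4, 0.3, -0.7]
gripper_width: -0.0
```

Call:
play_rows(
  targets=[
    {"tx": 0, "ty": -0.01, "tz": 0, "spin": 0, "gripper": 1},
    {"tx": 0, "ty": -0.015, "tz": 0, "spin": 0, "gripper": 1},
    {"tx": 0, "ty": -0.015, "tz": 0, "spin": 0, "gripper": 1},
  ],
)

```text
clock: 9.8
position: [524.3, 12.9, 95.2]
ee_rot: [-0.599, 0.801, 0.001, -0.001]
contact_force: [-7.6, 3.2, 3.7]
gripper_width: 0.0
```

Call:
play_rows(
  targets=[
    {"tx": 0, "ty": -0.005, "tz": 0, "spin": 0, "gripper": 1},
    {"tx": 0, "ty": -0.01, "tz": 0, "spin": 0, "gripper": 1},
    {"tx": 0, "ty": -0.01, "tz": 0, "spin": 0, "gripper": 1},
  ],
)

```text
clock: 10.18
position: [524.4, 12.4, 95.2]
ee_rot: [-0.599, 0.801, 0.002, -0.003]
contact_force: [-11.9, 6.6, 9.5]
gripper_width: -0.0
```

```bash
python3 - <<'E'
from plan import *
c=np.r_[S2W([(-49.3+13.75,50.2,95.3)])[0],-106.4]; json.dump(list(c),open("cmd.json","w"))
st()
E
```

```text
t 10.18 S [-38.8  49.5  95.2] al -90.2 cmdS [-35.5  50.2  95.3] F [-11.9   6.6   9.5] w -0.0 j [ 0.33  0.38 -0.43 -0.   -0.77 -0.62]
```

Call:
play_rows(
  targets=[
    {"tx": 0, "ty": 0.03, "tz": 0, "spin": 0, "gripper": 1},
    {"tx": 0, "ty": 0.06, "tz": 0, "spin": 0, "gripper": 1},
    {"tx": 0, "ty": 0.06, "tz": -0.15, "spin": 0, "gripper": 1},
    {"tx": 0, "ty": 0.06, "tz": -0.3, "spin": 0, "gripper": 1},
    {"tx": 0, "ty": 0.2, "tz": -0.3, "spin": 0, "gripper": 1},
    {"tx": 0, "ty": 0.26, "tz": -0.3, "spin": 0, "gripper": 1},
    {"tx": 0, "ty": 0.26, "tz": -0.3, "spin": 0, "gripper": 1},
  ],
)

```text
clock: 11.05
position: [465.3, 30.5, 170.4]
ee_rot: [-0.6, 0.8, -0.0, 0.0]
contact_force: [0.4, -0.1, 0.6]
gripper_width: -0.0
```

```bash
python3 - <<'E'
from plan import *
c=np.r_[S2W([(-35.5-65,50.2,170.3)])[0],-106.4]; json.dump(list(c),open("cmd.json","w"))
st()
d=get_image("side");overlay(d,1.2,"pics/os7.png",200,170,230,170,3,rack=(30,50,0))
d=get_image("top");overlay(d,1.2,"pics/ot7.png",230,100,180,170,4,rack=(30,50,0))
E
```

```text
t 11.05 S [-100.6   50.4  170.4] al -90.1 cmdS [-100.5   50.2  170.3] F [ 0.4 -0.1  0.6] w -0.0 j [ 0.42  0.19 -0.48  0.   -0.9  -0.7 ]
```

View pics/os7.png

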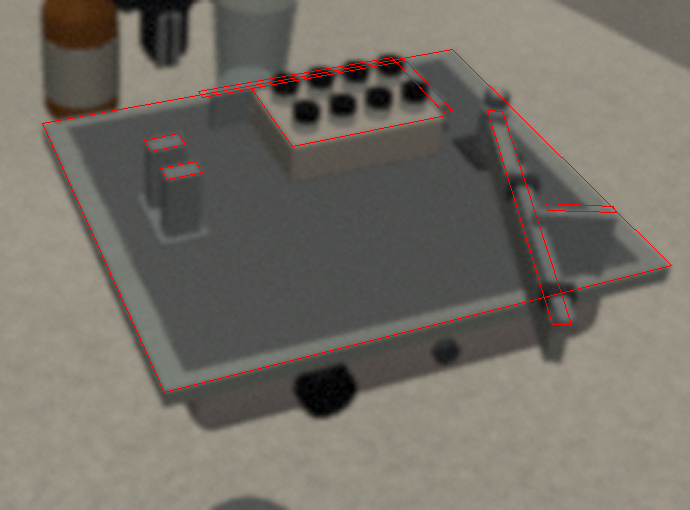

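View pics/ot7.png

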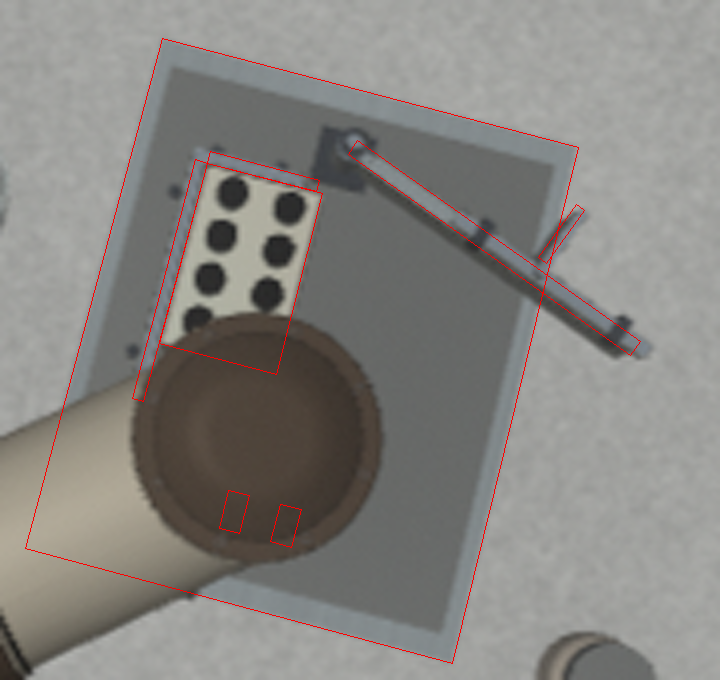

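Call:
play_rows(
  targets=[
    {"tx": 0.06, "ty": -0.12, "tz": 0, "spin": 0, "gripper": 1},
    {"tx": 0.14, "ty": -0.25, "tz": 0, "spin": 0, "gripper": 1},
    {"tx": 0.21, "ty": -0.38, "tz": 0, "spin": 0, "gripper": 1},
    {"tx": 0.28, "ty": -0.5, "tz": 0, "spin": 0, "gripper": 1},
    {"tx": 0.28, "ty": -0.5, "tz": 0.12, "spin": 0, "gripper": 1},
    {"tx": 0.28, "ty": -0.5, "tz": 0.24, "spin": 0, "gripper": 1},
    {"tx": 0.28, "ty": -0.5, "tz": 0.3, "spin": 0, "gripper": 1},
    {"tx": 0.24, "ty": -0.5, "tz": 0.3, "spin": 0, "gripper": 1},
    {"tx": 0.21, "ty": -0.5, "tz": 0.3, "spin": 0, "gripper": 1},
    {"tx": 0.19, "ty": -0.5, "tz": 0.3, "spin": 0, "gripper": 1},
    {"tx": 0.18, "ty": -0.5, "tz": 0.3, "spin": 0, "gripper": 1},
    {"tx": 0.18, "ty": -0.5, "tz": 0.3, "spin": 0, "gripper": 1},
  ],
)

```text
clock: 12.65
position: [573.5, -49.4, 96.6]
ee_rot: [-0.6, 0.8, -0.001, -0.0]
contact_force: [0.6, -8.0, 2.1]
gripper_width: 0.1
```

Call:
play_rows(
  targets=[
    {"tx": -0.005, "ty": 0, "tz": 0, "spin": 0, "gripper": 1},
    {"tx": -0.01, "ty": 0, "tz": 0, "spin": 0, "gripper": 1},
    {"tx": -0.01, "ty": 0, "tz": 0, "spin": 0, "gripper": 1},
  ],
)

```text
clock: 13.02
position: [573.4, -49.3, 96.7]
ee_rot: [-0.599, 0.801, -0.002, -0.002]
contact_force: [0.2, -16.3, 1.6]
gripper_width: 0.0
```

```bash
python3 - <<'E'
from plan import *
c=np.r_[S2W([(-100.5+125,50.2-45+2.5,95.3)])[0],-106.4]; json.dump(list(c),open("cmd.json","w"))
st()
E
```

```text
t 13.03 S [25.5  4.  96.7] al -90.16 cmdS [24.5  7.7 95.3] F [  0.2 -16.3   1.6] w 0.0 j [ 0.2   0.45 -0.31  0.01 -0.82 -0.49]
```

```bash
python3 - <<'E'
from plan import *
T=np.load("im0.npz"); d=get_image("top")
def ga(u,v,z,th=1.2):
    s=W2S(onz(d,230+u/4-.5,100+v/4-.5,z))[:2]-[115,5]; c,n=np.cos(th),np.sin(th); return (s@[-c,-n],s@[n,-c])
for n,u,v,z in(("br1",482,236,116),("br2",622,330,116),("tabroot",541,264,123),("tabend",582,213,123),("tip",640,348,104),("bolttip",648,350,114)): print(n,np.round(ga(u,v,z),1))
def G(th,a,o):
    f=gate_pts(th)(a,o,0); return f[0],f[1]
A=np.degrees
p=G(1.2,107,40)
plan([(24.5,-20,95.3,-90,1,2),(24.5,-20,170,-90,1,2),(*p,170,-90-21.2+2.4,1,5),(*p,170,-111.2+2.4,1,1)],nd=2)
plan([(*p,95,-180+A(1.2),1,3),(*p,95,-180+A(1.2),1,1)],nd=2)
E
```

```text
br1 [90.1 -1.9]
br2 [185.8   0.8]
tabroot [125.9   2.6]
tabend [128.   40.7]
tip [202.4   1.9]
bolttip [204.7   0.7]
[{"tx": 0.06, "ty": -0.0, "tz": 0.0, "spin": -0.0, "gripper": 1}, {"tx": 0.11, "ty": -0.0, "tz": 0.0, "spin": -0.0, "gripper": 1}, {"tx": 0.11, "ty": -0.0, "tz": -0.15, "spin": -0.0, "gripper": 1}, {"tx": 0.11, "ty": -0.0, "tz": -0.3, "spin": -0.0, "gripper": 1}, {"tx": 0.18, "ty": -0.07, "tz": -0.3, "spin": 0.08, "gripper": 1}, {"tx": 0.25, "ty": -0.14, "tz": -0.3, "spin": 0.16, "gripper": 1}, {"tx": 0.32, "ty": -0.21, "tz": -0.3, "spin": 0.25, "gripper": 1}, {"tx": 0.4, "ty": -0.29, "tz": -0.3, "spin": 0.33, "gripper": 1}, {"tx": 0.47, "ty": -0.36, "tz": -0.3, "spin": 0.41, "gripper": 1}, {"tx": 0.47, "ty": -0.36, "tz": -0.3, "spin": 0.41, "gripper": 1}]
[{"tx": -0.0, "ty": 0.0, "tz": 0.1, "spin": 0.02, "gripper": 1}, {"tx": -0.0, "ty": 0.0, "tz": 0.2, "spin": 0.04, "gripper": 1}, {"tx": -0.0, "ty": 0.0, "tz": 0.3, "spin": 0.06, "gripper": 1}, {"tx": -0.0, "ty": 0.0, "tz": 0.3, "spin": 0.06, "gripper": 1}]
```

Call:
play_rows(
  targets=[
    {"tx": 0.06, "ty": 0, "tz": 0, "spin": 0, "gripper": 1},
    {"tx": 0.11, "ty": 0, "tz": 0, "spin": 0, "gripper": 1},
    {"tx": 0.11, "ty": 0, "tz": -0.15, "spin": 0, "gripper": 1},
    {"tx": 0.11, "ty": 0, "tz": -0.3, "spin": 0, "gripper": 1},
    {"tx": 0.25, "ty": -0.14, "tz": -0.3, "spin": 0.16, "gripper": 1},
    {"tx": 0.4, "ty": -0.29, "tz": -0.3, "spin": 0.33, "gripper": 1},
    {"tx": 0.47, "ty": -0.36, "tz": -0.3, "spin": 0.41, "gripper": 1},
    {"tx": 0.47, "ty": -0.36, "tz": -0.3, "spin": 0.41, "gripper": 1},
  ],
)

```text
clock: 14.08
position: [627.1, -185.1, 169.7]
ee_rot: [-0.462, 0.887, 0.0, 0.0]
contact_force: [0.1, -0.2, -0.4]
gripper_width: -0.1
```

Call:
play_rows(
  targets=[
    {"tx": 0, "ty": 0, "tz": 0.1, "spin": 0.02, "gripper": 1},
    {"tx": 0, "ty": 0, "tz": 0.2, "spin": 0.04, "gripper": 1},
    {"tx": 0, "ty": 0, "tz": 0.3, "spin": 0.06, "gripper": 1},
    {"tx": 0, "ty": 0, "tz": 0.3, "spin": 0.06, "gripper": 1},
  ],
)

```text
clock: 14.58
position: [625.0, -182.6, 93.4]
ee_rot: [-0.443, 0.897, 0.002, -0.002]
contact_force: [-0.8, 0.3, 0.2]
gripper_width: 0.5
```

```bash
python3 - <<'E'
from plan import *
st()
d=get_image("side");overlay(d,1.2,"pics/os8.png",200,170,230,170,3,rack=(30,50,0))
E
```

```text
t 14.57 S [ 112.2 -109.6   93.4] al -111.23 cmdS [ 114.1 -110.1   95.3] F [-0.8  0.3  0.2] w 0.5 j [-0.04  0.56 -0.1  -0.   -0.91 -0.62]
```

View pics/os8.png

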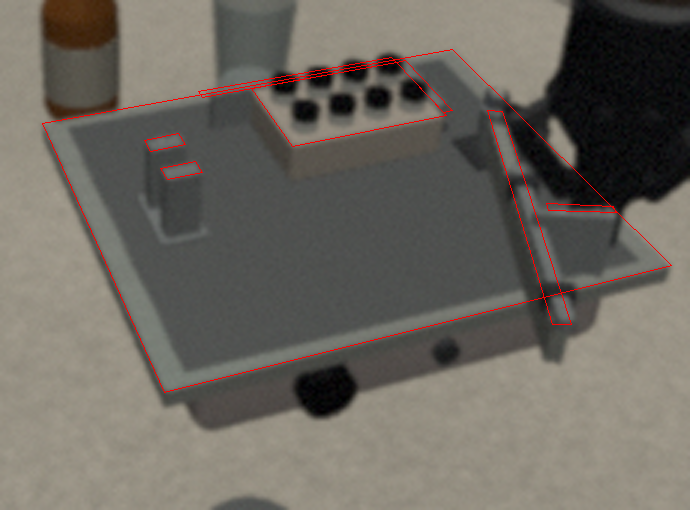

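```bash
cat >> plan.py <<'E'
def G(th,a,o,z,g,n,dal=0):
    f=gate_pts(th)(a,o,0); return (f[0],f[1],z,-180+np.degrees(th)+dal,g,n)
E
python3 - <<'E'
from plan import *
Z=96
plan([G(1.2,107.5,28,Z,1,2),G(1.2,107.5,21,Z,1,1)]+[G(t,107.5,18.5,Z,1,1) for t in np.arange(1.12,.55,-.07)])
print()
plan([G(t,107.5,18.5,Z,1,1) for t in (.49,.42,.35,.28,.21,.15,.1,.06,.03,.03)])
E
```

```text
[{"tx": -0.0, "ty": 0.026, "tz": -0.001, "spin": -0.001, "gripper": 1}, {"tx": -0.0, "ty": 0.051, "tz": -0.003, "spin": -0.002, "gripper": 1}, {"tx": -0.0, "ty": 0.079, "tz": -0.003, "spin": -0.002, "gripper": 1}, {"tx": 0.004, "ty": 0.124, "tz": -0.003, "spin": 0.1, "gripper": 1}, {"tx": 0.006, "ty": 0.155, "tz": -0.003, "spin": 0.189, "gripper": 1}, {"tx": 0.006, "ty": 0.185, "tz": -0.003, "spin": 0.278, "gripper": 1}, {"tx": 0.003, "ty": 0.215, "tz": -0.003, "spin": 0.367, "gripper": 1}, {"tx": -0.002, "ty": 0.246, "tz": -0.003, "spin": 0.456, "gripper": 1}, {"tx": -0.008, "ty": 0.275, "tz": -0.003, "spin": 0.545, "gripper": 1}, {"tx": -0.017, "ty": 0.305, "tz": -0.003, "spin": 0.634, "gripper": 1}, {"tx": -0.028, "ty": 0.333, "tz": -0.003, "spin": 0.723, "gripper": 1}, {"tx": -0.041, "ty": 0.361, "tz": -0.003, "spin": 0.813, "gripper": 1}]

[{"tx": 0.004, "ty": 0.03, "tz": 0.0, "spin": 0.089, "gripper": 1}, {"tx": 0.006, "ty": 0.061, "tz": 0.0, "spin": 0.178, "gripper": 1}, {"tx": 0.006, "ty": 0.091, "tz": 0.0, "spin": 0.267, "gripper": 1}, {"tx": 0.004, "ty": 0.122, "tz": 0.0, "spin": 0.356, "gripper": 1}, {"tx": -0.0, "ty": 0.152, "tz": 0.0, "spin": 0.445, "gripper": 1}, {"tx": -0.006, "ty": 0.177, "tz": 0.0, "spin": 0.522, "gripper": 1}, {"tx": -0.012, "ty": 0.198, "tz": 0.0, "spin": 0.585, "gripper": 1}, {"tx": -0.017, "ty": 0.215, "tz": 0.0, "spin": 0.636, "gripper": 1}, {"tx": -0.021, "ty": 0.227, "tz": 0.0, "spin": 0.674, "gripper": 1}, {"tx": -0.021, "ty": 0.227, "tz": 0.0, "spin": 0.674, "gripper": 1}]
```

Call:
play_rows(
  targets=[
    {"tx": 0, "ty": 0.026, "tz": -0.002, "spin": 0, "gripper": 1},
    {"tx": 0, "ty": 0.052, "tz": -0.003, "spin": 0, "gripper": 1},
    {"tx": 0, "ty": 0.08, "tz": -0.003, "spin": 0, "gripper": 1},
    {"tx": 0.004, "ty": 0.124, "tz": -0.003, "spin": 0.1, "gripper": 1},
    {"tx": 0.006, "ty": 0.155, "tz": -0.003, "spin": 0.19, "gripper": 1},
    {"tx": 0.006, "ty": 0.185, "tz": -0.003, "spin": 0.28, "gripper": 1},
    {"tx": 0.003, "ty": 0.215, "tz": -0.003, "spin": 0.37, "gripper": 1},
    {"tx": -0.002, "ty": 0.246, "tz": -0.003, "spin": 0.456, "gripper": 1},
    {"tx": -0.008, "ty": 0.275, "tz": -0.003, "spin": 0.545, "gripper": 1},
    {"tx": -0.017, "ty": 0.305, "tz": -0.003, "spin": 0.634, "gripper": 1},
    {"tx": -0.028, "ty": 0.333, "tz": -0.003, "spin": 0.723, "gripper": 1},
    {"tx": -0.041, "ty": 0.361, "tz": -0.003, "spin": 0.813, "gripper": 1},
  ],
)

```text
clock: 16.12
position: [562.0, -121.9, 96.9]
ee_rot: [-0.137, 0.991, -0.001, 0.001]
contact_force: [2.7, -6.9, -1.5]
gripper_width: -0.3
```

```bash
python3 - <<'E'
from plan import *
st(); print(W2S(S2W([G(.56,107.5,18.5,96,1,1)[:3]])[0]))
d=get_image("side");overlay(d,.56,"pics/os9.png",200,170,230,170,3,rack=(30,50,0))
E
```

```text
t 16.12 S [ 34.8 -68.9  96.9] al -148.01 cmdS [  8.1 -16.8  96.1] F [ 2.7 -6.9 -1.5] w -0.3 j [ 0.07  0.45 -0.31  0.   -0.81 -1.37]
[ 33.74702023 -67.77673583  96.        ]
```

View pics/os9.png

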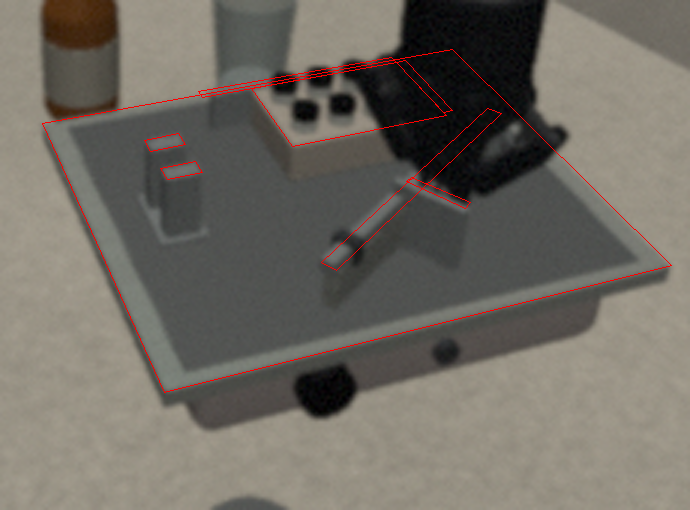

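Call:
play_rows(
  targets=[
    {"tx": 0.004, "ty": 0.03, "tz": 0, "spin": 0.09, "gripper": 1},
    {"tx": 0.006, "ty": 0.061, "tz": 0, "spin": 0.178, "gripper": 1},
    {"tx": 0.006, "ty": 0.091, "tz": 0, "spin": 0.267, "gripper": 1},
    {"tx": 0.004, "ty": 0.122, "tz": 0, "spin": 0.356, "gripper": 1},
    {"tx": 0, "ty": 0.152, "tz": 0, "spin": 0.445, "gripper": 1},
    {"tx": -0.006, "ty": 0.177, "tz": 0, "spin": 0.522, "gripper": 1},
    {"tx": -0.012, "ty": 0.198, "tz": 0, "spin": 0.585, "gripper": 1},
    {"tx": -0.017, "ty": 0.215, "tz": 0, "spin": 0.636, "gripper": 1},
    {"tx": -0.021, "ty": 0.227, "tz": 0, "spin": 0.674, "gripper": 1},
    {"tx": -0.021, "ty": 0.227, "tz": 0, "spin": 0.674, "gripper": 1},
  ],
)

```text
clock: 17.42
position: [550.7, -66.3, 96.8]
ee_rot: [0.125, 0.992, -0.001, 0.0]
contact_force: [-0.1, -8.9, 0.9]
gripper_width: -0.3
```

```bash
python3 - <<'E'
from plan import *
st()
d=get_image("side");overlay(d,.03,"pics/os10.png",200,170,230,170,3,rack=(30,50,0))
print(G(0,107.5,18.5,96,1,3))
plan([G(0,107.5,17.5,96,1,3),G(0,107.5,15.5,96,1,2)],save=False)
E
```

```text
t 17.43 S [  8.5 -18.6  96.8] al 181.81 cmdS [  8.1 -16.8  96.1] F [-0.1 -8.9  0.9] w -0.3 j [ 0.17  0.42 -0.36  0.   -0.79 -2.  ]
(np.float64(7.5), np.float64(-13.5), 96, np.float64(-180.0), 1, 3)
[{"tx": 0.001, "ty": 0.006, "tz": 0.0, "spin": 0.013, "gripper": 1}, {"tx": 0.001, "ty": 0.012, "tz": 0.0, "spin": 0.026, "gripper": 1}, {"tx": 0.002, "ty": 0.017, "tz": 0.0, "spin": 0.039, "gripper": 1}, {"tx": 0.002, "ty": 0.021, "tz": 0.0, "spin": 0.039, "gripper": 1}, {"tx": 0.002, "ty": 0.025, "tz": 0.0, "spin": 0.039, "gripper": 1}]
```

View pics/os10.png

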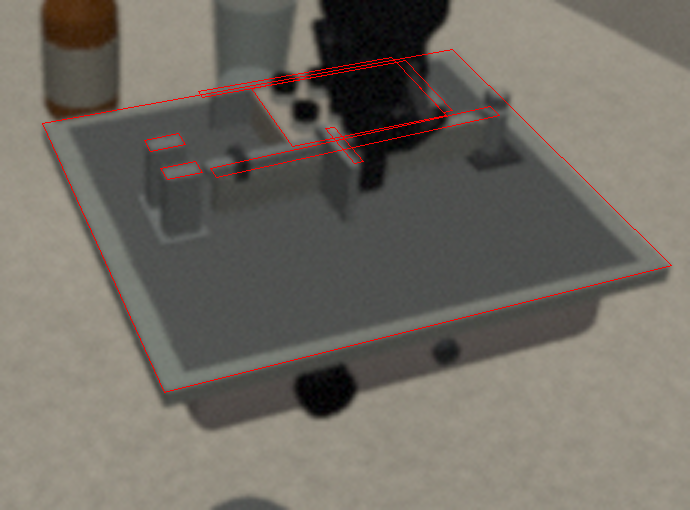

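Call:
play_rows(
  targets=[
    {"tx": 0.001, "ty": 0.008, "tz": 0, "spin": 0.02, "gripper": 1},
    {"tx": 0.002, "ty": 0.016, "tz": 0, "spin": 0.04, "gripper": 1},
    {"tx": 0.002, "ty": 0.02, "tz": 0, "spin": 0.04, "gripper": 1},
    {"tx": 0.002, "ty": 0.02, "tz": 0, "spin": 0.04, "gripper": 1},
  ],
)

```text
clock: 17.98
position: [551.3, -61.6, 96.8]
ee_rot: [0.141, 0.99, -0.001, -0.0]
contact_force: [-0.2, -8.9, 1.5]
gripper_width: 0.0
```

```bash
python3 - <<'E'
from plan import *
c=np.r_[S2W([(7.5,-16.8+5,96)])[0],-196.2]; json.dump(list(c),open("cmd.json","w"))
st()
d=get_image("side");overlay(d,.0,"pics/os11.png",200,170,230,170,3,rack=(30,50,0))
E
```

```text
t 17.98 S [  7.7 -14.   96.8] al 180.0 cmdS [  7.5 -11.8  96. ] F [-0.2 -8.9  1.5] w 0.0 j [ 0.18  0.42 -0.36  0.   -0.79 -2.04]
```

View pics/os11.png

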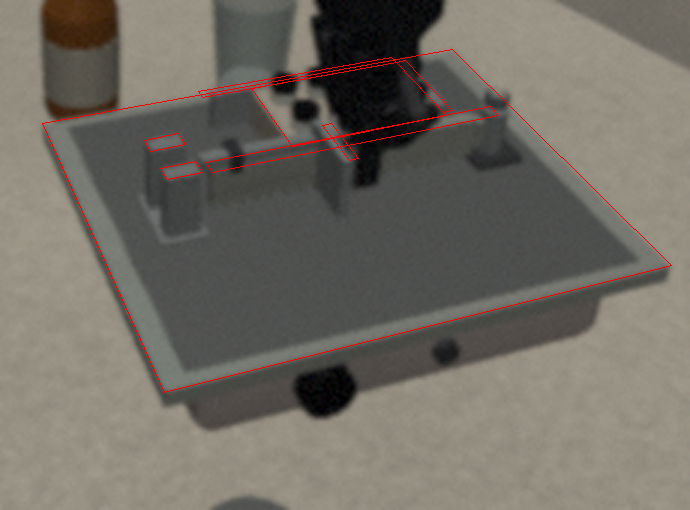

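Call:
play_rows(
  targets=[
    {"tx": 0, "ty": 0.006, "tz": 0, "spin": 0, "gripper": 1},
    {"tx": 0, "ty": 0.012, "tz": 0, "spin": 0, "gripper": 1},
    {"tx": 0, "ty": 0.012, "tz": 0, "spin": 0, "gripper": 1},
  ],
)

```text
clock: 18.4
position: [551.3, -60.9, 96.8]
ee_rot: [0.141, 0.99, -0.003, -0.001]
contact_force: [0.3, -18.1, 1.8]
gripper_width: -0.5
```

```bash
python3 - <<'E'
from plan import *
c=np.r_[S2W([(7.5,-8.8,96)])[0],-196.2]; json.dump(list(c),open("cmd.json","w"))
st()
E
```

```text
t 18.4 S [  7.6 -13.3  96.8] al 179.98 cmdS [ 7.5 -8.8 96. ] F [  0.3 -18.1   1.8] w -0.5 j [ 0.18  0.42 -0.36  0.01 -0.8  -2.04]
```

Call:
play_rows(
  targets=[
    {"tx": 0.01, "ty": 0, "tz": 0, "spin": 0, "gripper": 1},
    {"tx": 0.02, "ty": 0, "tz": 0, "spin": 0, "gripper": 1},
    {"tx": 0.03, "ty": 0, "tz": 0, "spin": 0, "gripper": 1},
    {"tx": 0.04, "ty": 0, "tz": 0, "spin": 0, "gripper": 1},
    {"tx": 0.05, "ty": 0, "tz": 0, "spin": 0, "gripper": 1},
    {"tx": 0.05, "ty": 0, "tz": 0, "spin": 0, "gripper": 1},
  ],
)

```text
clock: 19.15
position: [539.3, -57.3, 96.8]
ee_rot: [0.141, 0.99, -0.003, -0.001]
contact_force: [0.7, -18.8, 1.2]
gripper_width: -0.3
```

```bash
python3 - <<'E'
from plan import *
c=np.r_[S2W([(-5,-8.8,96)])[0],-196.2]; json.dump(list(c),open("cmd.json","w"))
st()
d=get_image("side");overlay(d,.0,"pics/os12.png",200,170,230,170,3,rack=(30,50,0),b=9)
E
```

```text
t 19.15 S [ -5.  -13.3  96.8] al 179.97 cmdS [-5.  -8.8 96. ] F [  0.7 -18.8   1.2] w -0.3 j [ 0.2   0.4  -0.39  0.01 -0.78 -2.05]
```

View pics/os12.png

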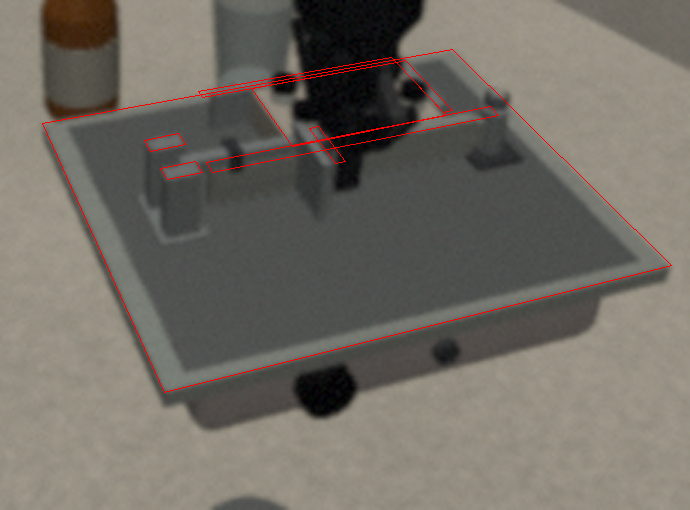

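Call:
play_rows(
  targets=[
    {"tx": 0.01, "ty": 0, "tz": 0, "spin": 0, "gripper": 1},
    {"tx": 0.02, "ty": 0, "tz": 0, "spin": 0, "gripper": 1},
    {"tx": 0.03, "ty": 0, "tz": 0, "spin": 0, "gripper": 1},
    {"tx": 0.04, "ty": 0, "tz": 0, "spin": 0, "gripper": 1},
    {"tx": 0.05, "ty": 0, "tz": 0, "spin": 0, "gripper": 1},
    {"tx": 0.06, "ty": 0, "tz": 0, "spin": 0, "gripper": 1},
    {"tx": 0.07, "ty": 0, "tz": 0, "spin": 0, "gripper": 1},
    {"tx": 0.08, "ty": 0, "tz": 0, "spin": 0, "gripper": 1},
    {"tx": 0.09, "ty": 0, "tz": 0, "spin": 0, "gripper": 1},
    {"tx": 0.09, "ty": 0, "tz": 0, "spin": 0, "gripper": 1},
  ],
)

```text
clock: 20.45
position: [521.1, -51.5, 97.5]
ee_rot: [0.141, 0.99, -0.002, 0.003]
contact_force: [7.9, -24.5, -2.3]
gripper_width: -0.4
```

```bash
python3 - <<'E'
from plan import *
c=np.r_[S2W([(-27.5,-8.8,96)])[0],-196.2]; json.dump(list(c),open("cmd.json","w"))
st()
d=get_image("side");overlay(d,.0,"pics/os13.png",200,170,230,170,3,rack=(30,50,0),b=32)
E
```

```text
t 20.45 S [-24.1 -12.7  97.5] al 180.0 cmdS [-27.5  -8.8  96. ] F [  7.9 -24.5  -2.3] w -0.4 j [ 0.22  0.37 -0.44  0.01 -0.75 -2.08]
```

View pics/os13.png

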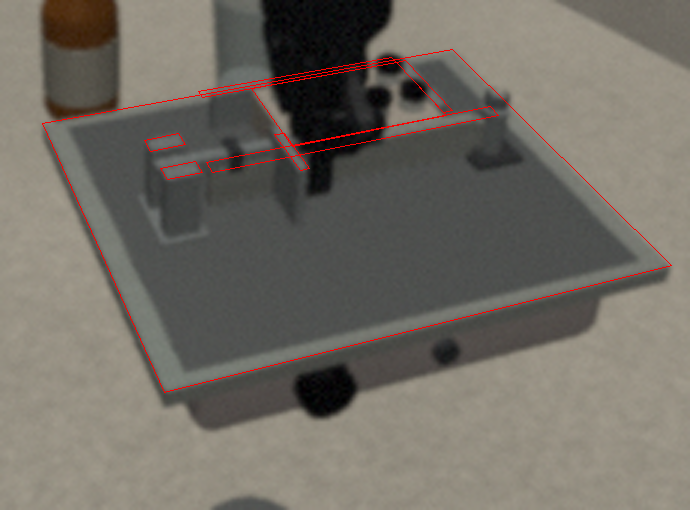

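Call:
play_rows(
  targets=[
    {"tx": 0.005, "ty": -0.004, "tz": 0, "spin": 0, "gripper": 1},
    {"tx": 0.01, "ty": -0.006, "tz": 0, "spin": 0, "gripper": 1},
    {"tx": 0.01, "ty": -0.006, "tz": 0, "spin": 0, "gripper": 1},
  ],
)

```text
clock: 20.88
position: [518.5, -51.1, 97.7]
ee_rot: [0.141, 0.99, -0.002, 0.003]
contact_force: [6.6, -18.4, -1.3]
gripper_width: -0.2
```

```bash
python3 - <<'E'
from plan import *
c=np.r_[S2W([(-30,-10.3,96)])[0],-196.2]; json.dump(list(c),open("cmd.json","w"))
st()
E
```

```text
t 20.88 S [-26.7 -13.1  97.7] al 180.01 cmdS [-30.  -10.3  96. ] F [  6.6 -18.4  -1.3] w -0.2 j [ 0.22  0.37 -0.45  0.01 -0.75 -2.08]
```

Call:
play_rows(
  targets=[
    {"tx": 0.01, "ty": 0, "tz": 0, "spin": 0, "gripper": 1},
    {"tx": 0.02, "ty": 0, "tz": 0, "spin": 0, "gripper": 1},
    {"tx": 0.02, "ty": 0, "tz": 0, "spin": 0, "gripper": 1},
  ],
)

```text
clock: 21.25
position: [516.8, -50.2, 98.1]
ee_rot: [0.14, 0.99, -0.002, 0.006]
contact_force: [14.5, -25.0, -5.7]
gripper_width: 0.0
```

```bash
python3 - <<'E'
from plan import *
c=np.r_[S2W([(-35,-10.3,96)])[0],-196.2]; json.dump(list(c),open("cmd.json","w"))
st()
d=get_image("side");overlay(d,.0,"pics/os14.png",200,170,230,170,3,rack=(30,50,0),b=32)
E
```

```text
t 21.25 S [-28.6 -12.7  98.1] al 180.08 cmdS [-35.  -10.3  96. ] F [ 14.5 -25.   -5.7] w 0.0 j [ 0.22  0.36 -0.45  0.01 -0.74 -2.08]
```

View pics/os14.png

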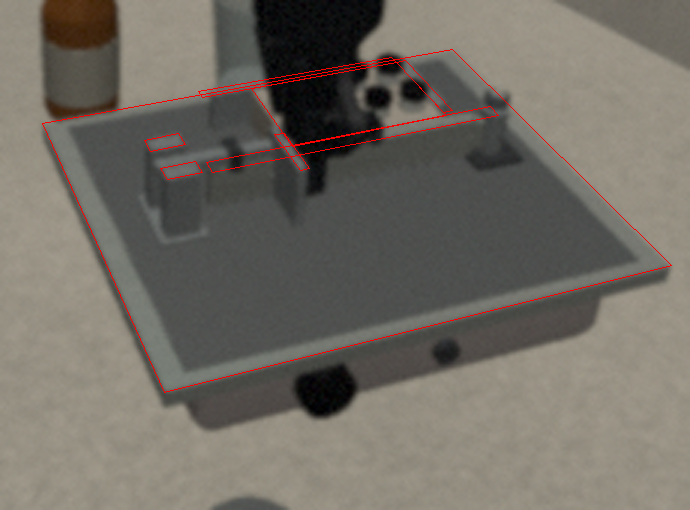

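Call:
play_rows(
  targets=[
    {"tx": -0.01, "ty": -0.01, "tz": 0, "spin": 0, "gripper": 1},
    {"tx": -0.02, "ty": -0.02, "tz": 0, "spin": 0, "gripper": 1},
    {"tx": -0.025, "ty": -0.03, "tz": 0, "spin": 0, "gripper": 1},
    {"tx": -0.03, "ty": -0.06, "tz": 0, "spin": 0, "gripper": 1},
    {"tx": -0.035, "ty": -0.12, "tz": 0, "spin": 0, "gripper": 1},
    {"tx": -0.035, "ty": -0.2, "tz": 0, "spin": 0, "gripper": 1},
    {"tx": -0.035, "ty": -0.28, "tz": 0, "spin": 0, "gripper": 1},
    {"tx": -0.035, "ty": -0.28, "tz": -0.2, "spin": 0, "gripper": 1},
    {"tx": -0.035, "ty": -0.28, "tz": -0.4, "spin": 0, "gripper": 1},
    {"tx": -0.035, "ty": -0.28, "tz": -0.4, "spin": 0, "gripper": 1},
  ],
)

```text
clock: 22.55
position: [502.0, -117.2, 200.1]
ee_rot: [0.141, 0.99, 0.001, 0.004]
contact_force: [-0.9, 0.1, -0.0]
gripper_width: 0.1
```

```bash
python3 - <<'E'
from plan import *
c=np.r_[S2W([(-35+8.75,-10.3-70,196)])[0],-196.2]; json.dump(list(c),open("cmd.json","w"))
st()
d=get_image("side");overlay(d,.0,"pics/os15.png",200,170,230,170,3,rack=(30,50,0),b=32)
d=get_image("top");overlay(d,.0,"pics/ot15.png",230,100,180,170,4,rack=(30,50,0),b=32)
E
```

```text
t 22.55 S [-24.1 -81.1 200.1] al 179.94 cmdS [-26.3 -80.3 196. ] F [-0.9  0.1 -0. ] w 0.1 j [ 0.09  0.23 -0.33  0.   -1.   -1.94]
```

View pics/os15.png

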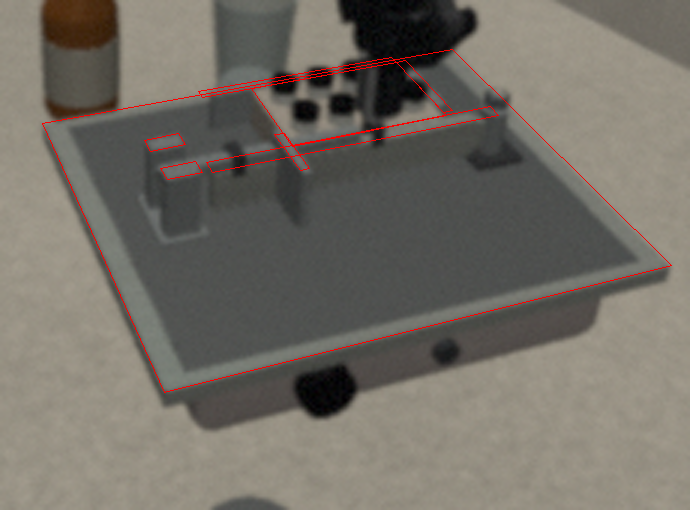

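View pics/ot15.png

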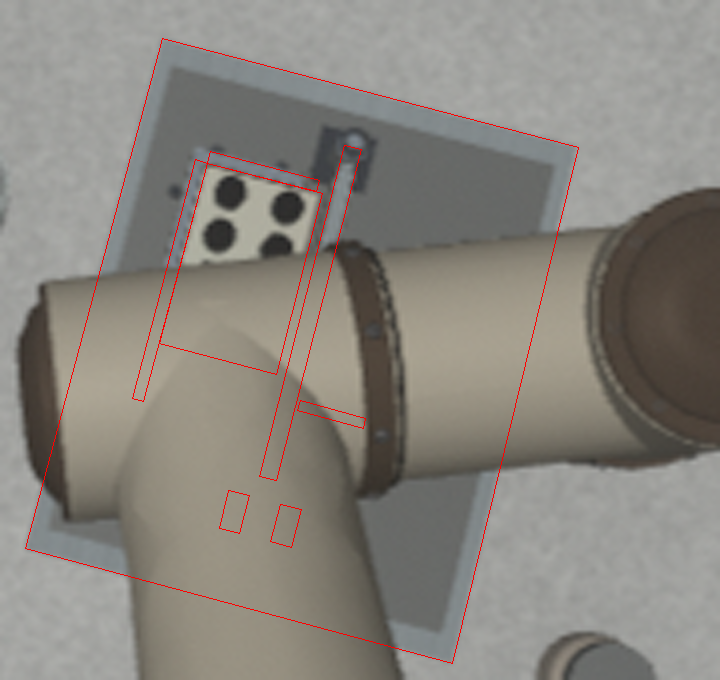

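Call:
play_rows(
  targets=[
    {"tx": 0.08, "ty": -0.19, "tz": -0.1, "spin": 0, "gripper": 1},
    {"tx": 0.16, "ty": -0.38, "tz": -0.1, "spin": 0, "gripper": 1},
    {"tx": 0.24, "ty": -0.57, "tz": -0.1, "spin": 0, "gripper": 1},
    {"tx": 0.32, "ty": -0.76, "tz": -0.1, "spin": 0, "gripper": 1},
    {"tx": 0.4, "ty": -0.95, "tz": -0.1, "spin": 0, "gripper": 1},
    {"tx": 0.4, "ty": -0.95, "tz": -0.1, "spin": 0, "gripper": 1},
  ],
)

```text
clock: 23.4
position: [334.6, -317.5, 219.2]
ee_rot: [0.144, 0.99, 0.001, -0.002]
contact_force: [0.0, 0.2, -0.5]
gripper_width: 0.3
```

```bash
python3 - <<'E'
from plan import *
st()
d=get_image("side");overlay(d,.0,"pics/os16.png",200,170,230,170,3,rack=(30,50,0),b=32)
d=get_image("top");crop(d,230,100,180,150,4,"pics/ot16b.png");overlay(d,.0,"pics/ot16.png",230,100,180,150,4,rack=(30,50,0),b=32)
E
```

```text
t 23.4 S [-129.  -320.2  219.2] al 179.65 cmdS [-26.3 -80.3 196. ] F [ 0.   0.2 -0.5] w 0.3 j [-0.41  0.13 -0.41 -0.   -1.03 -1.45]
```

View pics/ot16b.png

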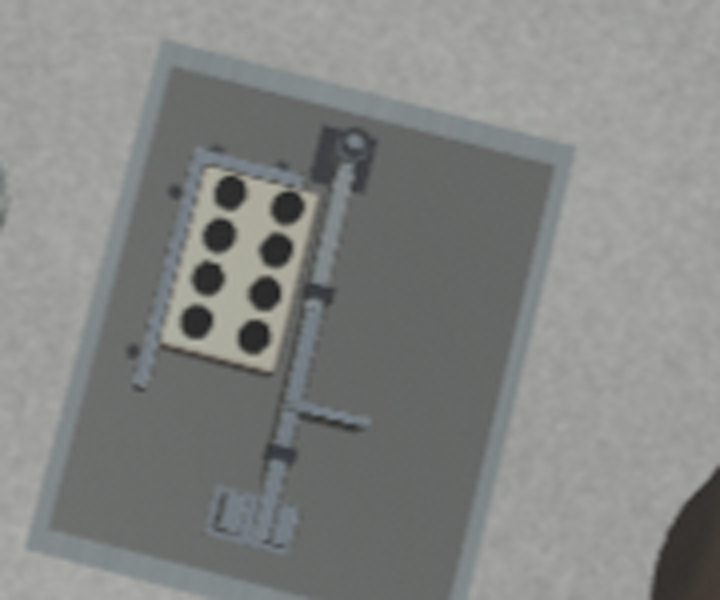

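View pics/ot16.png

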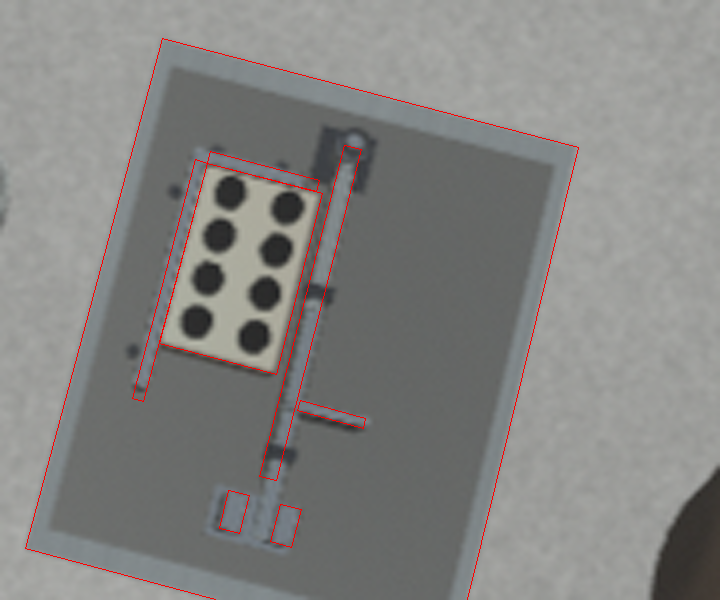

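View pics/os16.png

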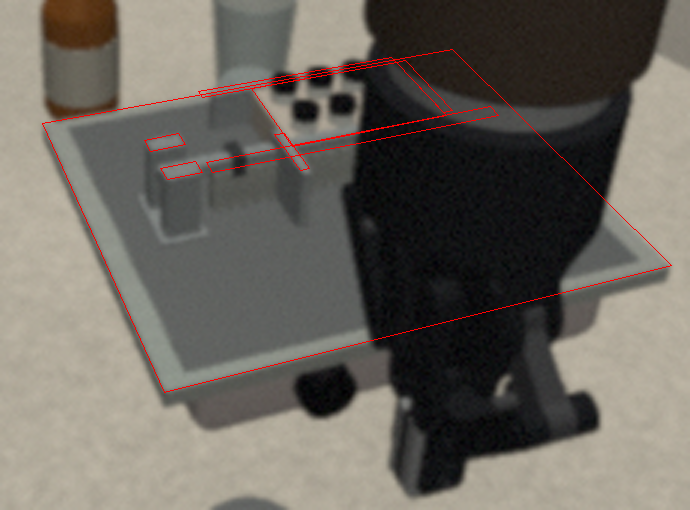

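```bash
python3 - <<'E'
from plan import *
d=get_image("top")
f0=cv2.GaussianBlur(d["frame"],(3,3),0).astype(int)
m=((f0[:,:,0]-f0[:,:,2]>12)&(f0[:,:,0]>140)).astype(np.uint8); m[:130]=0;m[200:]=0;m[:,:265]=0;m[:,315:]=0
m=cv2.morphologyEx(m,cv2.MORPH_CLOSE,np.ones((9,9)))
cs,_=cv2.findContours(m,cv2.RETR_EXTERNAL,cv2.CHAIN_APPROX_NONE); c=max(cs,key=cv2.contourArea)
r=cv2.minAreaRect(np.array([onz(d,*p[0],100)[:2] for p in c],np.float32)); print(W2S(r[0]),r[1],r[2]-90+16.2)
P=[W2S(onz(d,230+u/4-.5,100+v/4-.5,z)) for u,v,z in((348,170,104),(272,490,114),(332,416,123))]; print(np.round(P,1))
E
```

```text
[28.97892631 49.52761817] (64.60855865478516, 105.2807846069336) 0.739207458496093
[[101.1   4.2 104. ]
 [-91.5   1.8 114. ]
 [-43.  -19.6 123. ]]
```

```bash
python3 -c "
from bench import *
print(job_done(), read_state()['clock'])"
```

```text
the job is handed in; nothing more can be done
the job is handed in; nothing more can be done
```

The rack is home, the gate is shut and the bolt is thrown into the keeper. I handed the job in just after 23.4 s of the 61 s allowed; no verdict was reported.

**What I did:** I pushed the rack against the back stop, then along it to the side stop, then gave it one more push against the back stop. Each push ended with a clear rise in force. I swung the gate shut with the closed fingers between the front bolt bracket and the tab. Holding it shut, I pushed the tab until the bolt stopped, then backed the arm away.

**Last checks, from the top camera with the arm clear:**

| Item | Measured | Allowed |
|---|---|---|
| Rack x in the shaker's frame | 29.0 mm | 25 to 36 mm |
| Rack y in the shaker's frame | 49.5 mm | 44 to 56 mm |
| Rack out of square | about 0.013 rad | below 0.07 rad |
| Gate angle | about 0.012 rad | below 0.05 rad |
| Bolt travel | about 32 mm | above 22 mm |

- **Gate:** it stayed shut after I let go, held by the bolt alone, and the robot was touching nothing.
- **Bottle, beaker and jar:** I saw no contact with any of them, but I did not measure their positions again at the end.
- **Disagreement:** near the end of the bolt push the fingers moved about 4.5 mm further while the tab did not visibly move. I took this as the gripper flexing; the final view shows the bolt right through the keeper.
- **Accuracy:** the drawn outline of the gate sat about 2 mm off the picture throughout, which is within the camera calibration.

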